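# Load the battery tester, run a keyed test and release the clamps

### The arm

A 7-joint arm with a two-finger parallel gripper is mounted at the origin on the work surface. World frame = base frame: x ahead of the robot, y to its left, z up, the work surface at z = 0. Lengths are in m, angles in rad, forces in N, time in s.
With the tool pointing down it reaches from about 0.4 to 0.925 m from the base axis. Payload 5.6 kg.
Tool frame: the origin (TCP) lies on the centre line of the jaws, within the pads' length; the fingertips stand 14 mm ahead of it and the grasp point (between the pads) lies 5 mm behind it; x points along the fingers, y is the direction in which the jaws open and shut, and the axes are right-handed (so a half turn about x gives the same grasp; the last joint's range is limited). The gripper opens to 85 mm and grips with 20 to 120 N. Pads are 22 mm wide; open, the fingers measure 114 mm over their backs; the gripper's body (76 mm by 85 mm) begins 54 mm behind the grasp point. The pads swing forward as they close: fully open they stand 13 mm farther back than shut.
Start: joints at [1.156, 0.468, -0.012, 1.603, 0.006, 1.071, -0.056], TCP at [0.236, -0.606, 0.245] pointing down, gripper open.
Joint ranges: [-2.53, 2.53], [-0.31, 2.02], [-1.57, 1.55], [0.28, 2.44], [-1.29, 4.43], [0.15, 1.84], [-2.92, 2.92]. Speed limits (rad/s): [2.57, 2.57, 3.14, 3.14, 3.14, 3.14, 3.14].

### API

Orientations are given as a unit quaternion [w, x, y, z].
In Python, from plant import * gives the robot as it stands.
- The arm moves only by the tool jog_arm, never from a script. Its argument "commands" is one flat list of numbers, 7 for each row, row after row: the finger opening in cm, from 0 to 8.54, then the shift along the tool's x, y, z in cm, then the turn, a rotation vector about the tool's x, y, z in degrees. In form: [jaw, tx, ty, tz, wx, wy, wz, jaw, tx, ty, tz, wx, wy, wz, ...]. A call has 1 to 20 rows; each row shifts and turns the pose as measured when the row begins, along the tool's axes as they then stand; what a row does not reach is not made up. A row lasts 1/8 s, in which the tool goes at most 62.5 mm and 10.7 degrees, less where a joint would pass 70% of its speed; a pose out of reach is approached as far as the arm can. A call is refused whole if a number of a shift passes 6.25 or a number of a turn 10.7, either way. A call with a gripper value outside its range is refused whole. The fingers move at their own pace and stop on an object; "newtons" is the grip in N (left out, the last holds). Time passes only in rows, so rows that do not move let the fingers close. It gives the time, the measured TCP pose, the force and the opening at its end, in the units of the state.
- get_state(): the state, without advancing time (a new reading comes with each control period).
- capture(name): name is "side" or "top" or "wrist"; returns a dict with "frame" (480x640x3 uint8, blue, green, red), "camera_matrix" (3x3 intrinsics, pixels), "R" (3x3) and "t" (3): a world point X has camera coordinates R X + t; the wrist camera has in their place "hand_eye" (4x4, takes a point from camera to tool coordinates, whose origin is the TCP and whose axes are the tool frame's). Camera axes: x right, y down, z forward; pixel columns grow to the right and rows downward; lengths in m; the calibration is good to about 2 mm. A picture is of the moment at which its call begins: read the wrist's pose just before it. There is no depth.
- hand_in(): hands the job in, once; it reports no verdict.
The state is a dict: "time_s": time; "joints": joint angles; "qd": joint speeds; "joint_efforts": joint torques, N m; "ee_pos": TCP position; "tool_rot": TCP orientation; "force": force on the tool from outside, world axes, zero at the start; "wrist_torque": the same for the moment, N m; "finger_gap": finger opening in m.
Only numpy, scipy, OpenCV 4.12 (cv2) and the standard library are available. Lean on these libraries where they do the work, as an engineer would, in place of code of your own. Each camera call takes 0.05 s, during which the arm holds its last target.

### The job

Lay every loose battery pack flat in a bay of its own on the tester, centred on the black field with its gold end on the bay's gold strip (any bay will do, a spare one stays empty), and only then turn both orange clamps clockwise to their end stops so that their bars hold the packs. With both clamps locked, run the quick test on the control box by pressing the keys fully down one at a time, letting each come up again: red, blue, yellow, green. Then turn both clamps fully back open and leave the packs lying in their bays ready for collection; leave the opened handset and the jar alone.

Things in the scene. Friction and masses are not known exactly. Their poses are not given: they have to be found in the camera images.
- tester: fixed grey bench battery tester, 160 (its x) x 280 (its y) x 30 mm high, with a flat aluminium top; origin centre of underside; +x points away from the robot, give or take its yaw. On top are three black bays side by side along y, 85 mm apart, each with a gold contact strip at its far (+x) end, and two T-clamps in the gaps between them, 37 mm nearer the robot than the bay centres
- bay0 (a point): centre of painted bay 0 on the tester's top face (right, seen from the robot), black field 100 (tester's x) x 42 mm, gold strip centred 42 mm from this point along tester +x. Low blue rails (6 mm high, 3 thick) stand 7 mm clear of a centred pack: one across each end, and along each side two, 34 to 54 mm from the centre; the middle of each side is open for fingers
- bay1 (a point): centre of painted bay 1 on the tester's top face (middle, seen from the robot), black field 100 (tester's x) x 42 mm, gold strip centred 42 mm from this point along tester +x. Low blue rails (6 mm high, 3 thick) stand 7 mm clear of a centred pack: one across each end, and along each side two, 34 to 54 mm from the centre; the middle of each side is open for fingers
- bay2 (a point): centre of painted bay 2 on the tester's top face (left, seen from the robot), black field 100 (tester's x) x 42 mm, gold strip centred 42 mm from this point along tester +x. Low blue rails (6 mm high, 3 thick) stand 7 mm clear of a centred pack: one across each end, and along each side two, 34 to 54 mm from the centre; the middle of each side is open for fingers
- pack0: loose battery pack, 100 (its x) x 40 x 12 mm, silver metal with a white label and a gold contact strip across its +x end (centred 42 mm from its middle), about 60 to 130 g, lying flat on the mat label up; origin centre of underside. May be absent
- pack1: loose battery pack, 100 (its x) x 40 x 12 mm, silver metal with a white label and a gold contact strip across its +x end (centred 42 mm from its middle), about 60 to 130 g, lying flat on the mat label up; origin centre of underside. May be absent
- pack2: loose battery pack, 100 (its x) x 40 x 12 mm, silver metal with a white label and a gold contact strip across its +x end (centred 42 mm from its middle), about 60 to 130 g, lying flat on the mat label up; origin centre of underside. May be absent
- clamp_left (a joint): angle (rad) of the T-clamp on the left (+y) side, between bays 1 and 2: near 0 (0 to 0.3 at the start) is open, steel crossbar lying in the gap along the tester's x; grows clockwise seen from above to the end stop at 1.57, locked, the crossbar (76 mm long, 12 wide, underside 15 mm above the tester's top, so 3 mm above a pack) then reaching over both neighbouring bays. Turns back anticlockwise to the stop at 0. Stays where it is left; about 0.04 N m to turn
- clamp_left_grip (a point): point on the turning axis of that clamp, 45 mm above the tester's top, in its orange wing grip: 38 mm long, 13 thick, from 23 to 55 mm above the tester's top, long side along the crossbar (both along the tester's x at joint 0)
- clamp_right (a joint): angle (rad) of the T-clamp on the right (-y) side, between bays 0 and 1: near 0 (0 to 0.3 at the start) is open, steel crossbar lying in the gap along the tester's x; grows clockwise seen from above to the end stop at 1.57, locked, the crossbar (76 mm long, 12 wide, underside 15 mm above the tester's top, so 3 mm above a pack) then reaching over both neighbouring bays. Turns back anticlockwise to the stop at 0. Stays where it is left; about 0.04 N m to turn
- clamp_right_grip (a point): point on the turning axis of that clamp, 45 mm above the tester's top, in its orange wing grip: 38 mm long, 13 thick, from 23 to 55 mm above the tester's top, long side along the crossbar (both along the tester's x at joint 0)
- console: fixed black control box, 170 (its x) x 150 x 40 mm high, with four round keys on a grey panel on top, on the corners of a 56 mm square, and a blank display on its far side; origin centre of underside. Which colour sits on which corner varies
- key_red (a joint): travel of the red spring key: 0 up, 0.006 m fully down; counts as pressed past 0.004; 1.5 N starts it, about 5 N takes it fully down; it springs back
- key_red_top (a point): centre of the top face of the red key, cap 26 mm across, standing 10 mm above its 42 mm wide black collar when up; moves down with the key
- key_blue (a joint): travel of the blue spring key: 0 up, 0.006 m fully down; counts as pressed past 0.004; 1.5 N starts it, about 5 N takes it fully down; it springs back
- key_blue_top (a point): centre of the top face of the blue key, cap 26 mm across, standing 10 mm above its 42 mm wide black collar when up; moves down with the key
- key_yellow (a joint): travel of the yellow spring key: 0 up, 0.006 m fully down; counts as pressed past 0.004; 1.5 N starts it, about 5 N takes it fully down; it springs back
- key_yellow_top (a point): centre of the top face of the yellow key, cap 26 mm across, standing 10 mm above its 42 mm wide black collar when up; moves down with the key
- key_green (a joint): travel of the green spring key: 0 up, 0.006 m fully down; counts as pressed past 0.004; 1.5 N starts it, about 5 N takes it fully down; it springs back
- key_green_top (a point): centre of the top face of the green key, cap 26 mm across, standing 10 mm above its 42 mm wide black collar when up; moves down with the key
- handset: bystander: opened handset, 145 x 70 x 9 mm, loose; leave alone
- jar: bystander: brown glass jar with white cap, 52 mm across, 55 mm high, loose; leave alone
Things that resemble listed ones, but are neither listed nor needed, are in the scene too. What is shaped like the pack1 but purple or turquoise is not meant.

How it is judged:
On the way, in this order (a step that is already met when the one before it is completed fails the run):
1. every battery pack that is there lies flat in a bay of its own, gold end on the bay's gold strip, at rest, both clamps still open ((horizontal distance between pack0 and bay0 below 0.012 m or horizontal distance between pack0 and bay1 below 0.012 m or horizontal distance between pack0 and bay2 below 0.012 m) and angle between the x axis of each of pack0, pack1, pack2 and the x axis of tester, either way round below 0.2 rad and x of clamp_left_grip in the frame of pack0 below -0.005 m and angle between each of pack0, pack1, pack2's own z axis and vertical below 0.1 rad and z of each of pack0, pack1, pack2 in the frame of tester below 0.034 m and (horizontal distance between pack1 and bay0 below 0.012 m or horizontal distance between pack1 and bay1 below 0.012 m or horizontal distance between pack1 and bay2 below 0.012 m) and x of clamp_left_grip in the frame of pack1 below -0.005 m and (horizontal distance between pack2 and bay0 below 0.012 m or horizontal distance between pack2 and bay1 below 0.012 m or horizontal distance between pack2 and bay2 below 0.012 m) and x of clamp_left_grip in the frame of pack2 below -0.005 m and linear speed of each of pack0, pack1, pack2 below 0.02 m/s and value of joint each of clamp_left, clamp_right below 0.8 rad), for 0.2 s.
2. both clamps are turned to their end stops over the packs ((horizontal distance between pack0 and bay0 below 0.012 m or horizontal distance between pack0 and bay1 below 0.012 m or horizontal distance between pack0 and bay2 below 0.012 m) and angle between the x axis of each of pack0, pack1, pack2 and the x axis of tester, either way round below 0.2 rad and x of clamp_left_grip in the frame of pack0 below -0.005 m and angle between each of pack0, pack1, pack2's own z axis and vertical below 0.1 rad and z of each of pack0, pack1, pack2 in the frame of tester below 0.034 m and (horizontal distance between pack1 and bay0 below 0.012 m or horizontal distance between pack1 and bay1 below 0.012 m or horizontal distance between pack1 and bay2 below 0.012 m) and x of clamp_left_grip in the frame of pack1 below -0.005 m and (horizontal distance between pack2 and bay0 below 0.012 m or horizontal distance between pack2 and bay1 below 0.012 m or horizontal distance between pack2 and bay2 below 0.012 m) and x of clamp_left_grip in the frame of pack2 below -0.005 m and value of joint each of clamp_left, clamp_right above 1.42 rad), for 0.2 s.
3. the red key is pressed down, alone (value of joint key_red above 0.004 m and value of joint each of key_blue, key_yellow, key_green below 0.002 m), for 0.1 s.
4. the blue key is pressed down, alone (value of joint key_blue above 0.004 m and value of joint each of key_red, key_yellow, key_green below 0.002 m), for 0.1 s.
5. the yellow key is pressed down, alone (value of joint key_yellow above 0.004 m and value of joint each of key_red, key_blue, key_green below 0.002 m), for 0.1 s.
6. the green key is pressed down, alone (value of joint key_green above 0.004 m and value of joint each of key_red, key_blue, key_yellow below 0.002 m), for 0.1 s.
7. both clamps are turned back open (value of joint each of clamp_left, clamp_right below 0.25 rad), for 0.2 s.
At the end, for the whole second after the job is handed in: Every pack present lies flat in a bay at rest (centre within 12 mm of the bay's centre, square to it within 0.2 rad, gold end on the gold strip's side), both clamps are fully open again (below 0.25 rad), and all keys are up (all of step 7 and (horizontal distance between pack0 and bay0 below 0.012 m or horizontal distance between pack0 and bay1 below 0.012 m or horizontal distance between pack0 and bay2 below 0.012 m) and angle between the x axis of each of pack0, pack1, pack2 and the x axis of tester, either way round below 0.2 rad and x of clamp_left_grip in the frame of pack0 below -0.005 m and angle between each of pack0, pack1, pack2's own z axis and vertical below 0.1 rad and z of each of pack0, pack1, pack2 in the frame of tester below 0.034 m and (horizontal distance between pack1 and bay0 below 0.012 m or horizontal distance between pack1 and bay1 below 0.012 m or horizontal distance between pack1 and bay2 below 0.012 m) and x of clamp_left_grip in the frame of pack1 below -0.005 m and (horizontal distance between pack2 and bay0 below 0.012 m or horizontal distance between pack2 and bay1 below 0.012 m or horizontal distance between pack2 and bay2 below 0.012 m) and x of clamp_left_grip in the frame of pack2 below -0.005 m and linear speed of each of pack0, pack1, pack2 below 0.02 m/s and value of joint each of key_red, key_blue, key_yellow, key_green below 0.002 m); the robot touches nothing.
It fails at once if a key is pressed while a clamp is not locked (value of joint any of key_red, key_blue, key_yellow, key_green above 0.004 m and not (value of joint each of clamp_left, clamp_right above 1.35 rad)).
It fails at once if two keys are pressed at the same time (value of joint each of key_red, key_blue above 0.004 m or value of joint each of key_red, key_yellow above 0.004 m or value of joint each of key_red, key_green above 0.004 m or value of joint each of key_blue, key_yellow above 0.004 m or value of joint each of key_blue, key_green above 0.004 m or value of joint each of key_yellow, key_green above 0.004 m).
It fails at once if the handset or the jar is disturbed (distance of any of handset, jar from where it was at the start of the episode above 0.03 m).
Of pack0, pack1, pack2 only 2 to 3 are there at a start; the rules pass over those that are not, and their reading is None.
At some moment in a run one of pack0, pack1, pack2 may be knocked a few centimetres aside while the robot is not near it.
Once in a run the grip may slacken for a moment while it holds something.
It also fails if it takes over 210 s, if anything falls off the work surface, if the arm or the gripper's body presses on something with over 40 N, if the wrist force passes 120 N, or if a joint passes its speed limit or range.

## Working session

There is one attempt and no reset: what is moved stays moved. The work goes in short steps, Python scripts to look and compute and a tool call to move; the robot and the scene stay as the last step left them, time stands still between calls to the robot, and variables do not carry over. Pictures are saved under pics/ and viewed, and the job is handed in when it is done.

Besides the shell and the picture viewer there is one more tool, called after "Request:" in YAML: its name, and indented under it one key for each argument. jog_arm: Moves the arm, as the interface text tells. Its arguments: {"type":"object","properties":{"commands":{"type":"array"},"newtons":{"type":"number"}},"required":["commands"]}

```bash
ls; mkdir -p pics; python3 - <<'E'
from plant import *
import cv2,numpy as np
s=get_state();print(s)
for n in("side","top","wrist"):
    c=capture(n);cv2.imwrite(f"pics/{n}0.png",c["frame"])
    print(n,{k:np.round(v,4).tolist() for k,v in c.items() if k!="frame"})
E
```

```text
pics
{'time_s': 0.0, 'joints': array([ 1.15602346,  0.46836416, -0.01163535,  1.60368063,  0.00600059,
        1.07137309, -0.05628675]), 'qd': array([-6.15576660e-04,  1.15274142e-03, -3.10225430e-04, -4.00343298e-04,
        2.03358841e-03, -1.31974624e-04, -3.30909983e-05]), 'joint_efforts': array([-1.94681611e-04, -5.32377398e+01,  2.16947892e-02, -2.51303583e+01,
        1.14358601e-02,  7.81564275e-03, -2.08503849e-05]), 'ee_pos': array([ 0.23587755, -0.60509581,  0.24432316]), 'tool_rot': array([-0.13006483, -0.69477116, -0.13129219,  0.69508168]), 'force': array([-0.26384441,  1.02737316, -0.65381133]), 'wrist_torque': array([ 0.01878398, -0.00768114,  0.01851419]), 'finger_gap': 0.08593183063716385}
side {'camera_matrix': [[481.722, 0.0, 320.9508], [0.0, 481.722, 245.6272], [0.0, 0.0, 1.0]], 'R': [[-0.7789, -0.6269, -0.0181], [-0.2956, 0.3924, -0.871], [0.5531, -0.6731, -0.4909]], 't': [0.3392, 0.1831, 1.0154]}
top {'camera_matrix': [[502.7036, 0.0, 318.6643], [0.0, 502.7036, 241.5686], [0.0, 0.0, 1.0]], 'R': [[0.0034, -0.9999, -0.0137], [-0.9994, -0.003, -0.034], [0.034, 0.0138, -0.9993]], 't': [0.0124, 0.4323, 1.1593]}
wrist {'camera_matrix': [[414.801, 0.0, 319.292], [0.0, 414.801, 234.4214], [0.0, 0.0, 1.0]], 'hand_eye': [[0.0013, -0.2646, 0.9643, -0.1282], [1.0, 0.001, -0.0011, 0.0011], [-0.0007, 0.9643, 0.2647, -0.0664], [0.0, 0.0, 0.0, 1.0]]}
```

View pics/top0.png

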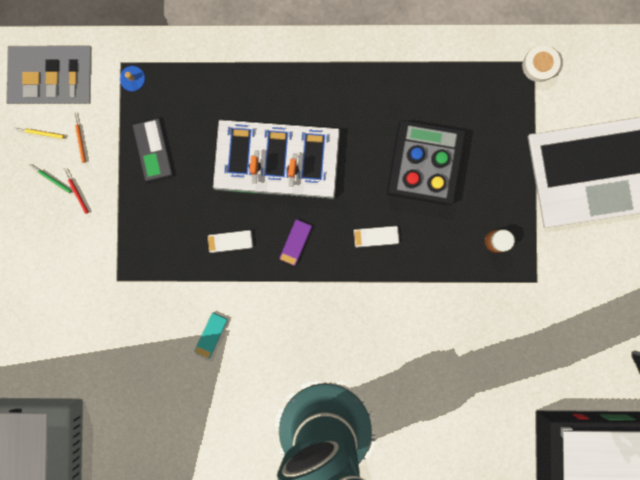

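View pics/side0.png

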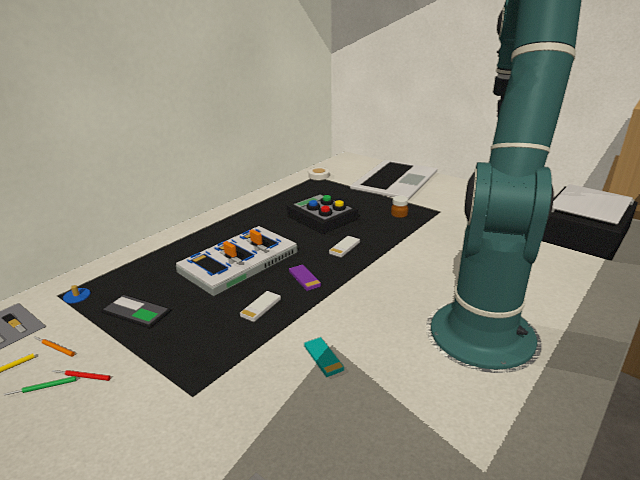

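View pics/wrist0.png

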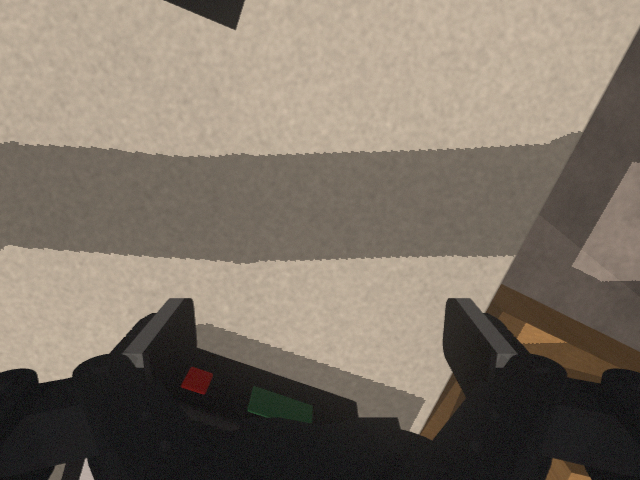

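The top view shows two packs, at (230,241) and (376,236), both with the gold end pointing left (+y). The purple and turquoise ones are decoys. The tester is at about (277,158) with clamp grips at (255,165) and (292,168). The console is at (430,162), with blue/green keys on its far row and red/yellow on its near row. The jar is at (500,240) and the handset at (152,150).

```bash
cat > h.py <<'E'
from plant import *
import cv2,numpy as np
from scipy.spatial.transform import Rotation as Ro
def rot(s): q=s["tool_rot"]; return Ro.from_quat([q[1],q[2],q[3],q[0]])
def cam(n,save=None):
    s=get_state(); c=capture(n)
    if n=="wrist":
        T=np.eye(4);T[:3,:3]=rot(s).as_matrix();T[:3,3]=s["ee_pos"]
        M=np.linalg.inv(T@c["hand_eye"]);c["R"],c["t"]=M[:3,:3],M[:3,3]
    if save: cv2.imwrite("pics/"+save,c["frame"])
    return c
def ray(c,uv,z):
    d=np.linalg.inv(c["camera_matrix"])@np.array([uv[0],uv[1],1.])
    o=-c["R"].T@c["t"];d=c["R"].T@d
    return o+d*(z-o[2])/d[2]
def proj(c,X):
    p=c["camera_matrix"]@(c["R"]@np.asarray(X,float)+c["t"]);return p[:2]/p[2]
def blobs(c,lo,hi,amin=20,z=0.03,box=None,show=True):
    hsv=cv2.cvtColor(c["frame"],cv2.COLOR_BGR2HSV);m=cv2.inRange(hsv,np.array(lo),np.array(hi))
    if box is not None:
        k=np.zeros_like(m);x0,y0,x1,y1=box;k[y0:y1,x0:x1]=255;m&=k
    out=[]
    for q in cv2.findContours(m,cv2.RETR_EXTERNAL,cv2.CHAIN_APPROX_NONE)[0]:
        a=cv2.contourArea(q)
        if a<amin: continue
        # contour -> plane, min area rect in mm
        P=np.array([ray(c,p[0],z)[:2]*1000 for p in q],np.float32)
        r=cv2.minAreaRect(P);mo=cv2.moments(q);u=(mo["m10"]/mo["m00"],mo["m01"]/mo["m00"])
        b=cv2.boxPoints(r);e=[b[1]-b[0],b[2]-b[1]];l=max(e,key=np.linalg.norm)
        ang=np.degrees(np.arctan2(l[1],l[0]))
        o=dict(uv=np.round(u,1),cen=np.round(r[0],1),size=np.round(sorted(r[1]),1),long_deg=round(float(ang),1),centroid=np.round(ray(c,u,z)[:2]*1000,1))
        out.append(o)
        if show: print({k:(v.tolist() if hasattr(v,'tolist') else v) for k,v in o.items()})
    return out
def plan(x,y,z,yaw=None,side=None):
    """yaw (deg): direction of tool y in world, mod 180; tool x straight down."""
    s=get_state();R=rot(s);p=s["ee_pos"]
    ty=R.as_matrix()[:,1];cur=np.degrees(np.arctan2(ty[1],ty[0]))
    if yaw is None: yaw=cur
    d=(yaw-cur+90)%180-90
    if side is not None: d=(yaw-cur+180)%360-180
    yy=np.radians(cur+d);Y=np.array([np.cos(yy),np.sin(yy),0]);X=np.array([0,0,-1.]);Z=np.cross(X,Y)
    Rt=Ro.from_matrix(np.c_[X,Y,Z])
    sh=R.inv().apply(np.array([x,y,z])-p)*100
    rv=np.degrees((R.inv()*Rt).as_rotvec())
    print("t",round(s["time_s"],2),"tcp",np.round(p,4),"yaw",round(cur,1),"j7",round(s["joints"][6],2),"gap",round(s["finger_gap"],4),"F",np.round(s["force"],1))
    print(" total shift cm(tool)",np.round(sh,2),"turn deg",np.round(rv,1))
    # if turned first: shift in final frame
    print(" shift in final tool frame",np.round(Rt.inv().apply(np.array([x,y,z])-p)*100,2))
E
python3 - <<'E'
from h import *
c=cam("top")
cv2.imwrite("pics/topz.png",cv2.resize(c["frame"][100:280,190:480],None,fx=2.7,fy=2.7,interpolation=cv2.INTER_CUBIC))
print("white");blobs(c,(0,0,185),(40,40,255),100,0.012,(190,200,480,280))
print("gold");blobs(c,(12,90,120),(25,255,255),8,0.012,(190,200,480,280))
print("bay gold");blobs(c,(12,90,100),(25,255,255),8,0.03,(210,115,340,150))
print("orange");blobs(c,(3,160,120),(12,255,255),8,0.08,(210,115,340,200))
print("tester");blobs(c,(0,0,180),(40,40,255),500,0.03,(200,110,350,205))
print("keys")
B=(400,140,460,200)
for n,lo,hi in (("r",(0,150,90),(8,255,255)),("b",(105,130,70),(125,255,255)),("y",(22,120,120),(35,255,255)),("g",(55,120,60),(85,255,255))):
    print(n);blobs(c,lo,hi,20,0.055,B)
E
```

```text
white
{'uv': [232.6, 240.6], 'cen': [433.1, 218.7], 'size': [38.6, 94.0], 'long_deg': -83.1, 'centroid': [433.8, 213.3]}
{'uv': [379.0, 235.9], 'cen': [445.7, -124.8], 'size': [38.8, 84.9], 'long_deg': -85.1, 'centroid': [445.7, -125.6]}
gold
{'uv': [287.8, 258.9], 'cen': [391.5, 85.0], 'size': [13.9, 32.5], 'long_deg': 67.0, 'centroid': [391.7, 85.0]}
{'uv': [210.9, 243.0], 'cen': [428.1, 263.4], 'size': [14.0, 32.5], 'long_deg': 0.6, 'centroid': [428.0, 263.5]}
{'uv': [357.6, 237.5], 'cen': [441.7, -76.1], 'size': [13.4, 30.7], 'long_deg': 5.2, 'centroid': [441.9, -76.2]}
bay gold
{'uv': [314.3, 138.5], 'cen': [667.9, 24.0], 'size': [14.6, 35.1], 'long_deg': 84.8, 'centroid': [668.0, 24.3]}
{'uv': [277.7, 135.8], 'cen': [673.7, 108.8], 'size': [13.9, 34.5], 'long_deg': 90.0, 'centroid': [674.0, 108.4]}
{'uv': [240.5, 133.0], 'cen': [680.6, 194.0], 'size': [13.9, 34.6], 'long_deg': 90.0, 'centroid': [680.6, 194.1]}
orange
{'uv': [292.5, 168.4], 'cen': [592.0, 72.8], 'size': [14.3, 37.6], 'long_deg': -7.8, 'centroid': [589.9, 70.7]}
{'uv': [254.2, 165.7], 'cen': [597.3, 157.3], 'size': [13.2, 35.3], 'long_deg': 0.4, 'centroid': [595.8, 154.7]}
tester
{'uv': [275.6, 158.1], 'cen': [622.6, 113.3], 'size': [156.6, 275.0], 'long_deg': 85.8, 'centroid': [622.6, 112.8]}
keys
r
{'uv': [412.2, 177.8], 'cen': [573.2, -194.5], 'size': [26.7, 26.9], 'long_deg': -0.1, 'centroid': [573.7, -195.0]}
b
{'uv': [416.6, 153.1], 'cen': [629.3, -204.7], 'size': [26.9, 27.0], 'long_deg': -45.3, 'centroid': [629.1, -205.0]}
y
{'uv': [437.0, 182.1], 'cen': [564.3, -250.0], 'size': [25.2, 28.5], 'long_deg': -44.9, 'centroid': [564.0, -250.1]}
g
{'uv': [441.5, 157.4], 'cen': [619.2, -260.3], 'size': [24.5, 24.8], 'long_deg': -0.3, 'centroid': [619.3, -260.2]}
```

View pics/topz.png

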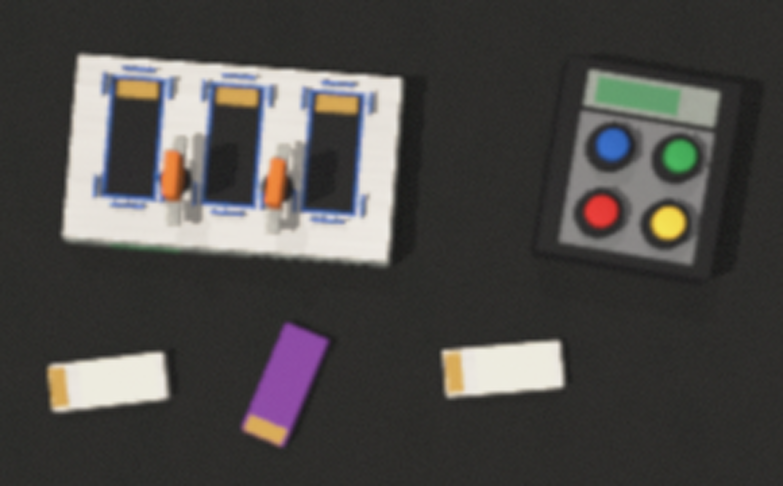

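```bash
python3 - <<'E'
from h import *
plan(0.40,-0.103,0.24,4.9)
E
```

```text
t 0.2 tcp [ 0.236  -0.6053  0.2447] yaw -68.7 j7 -0.06 gap 0.0853 F [ 0.   0.2 -0.4]
 total shift cm(tool) [  0.51 -40.84 -33.53] turn deg [-73.6  -0.    0.1]
 shift in final tool frame [  0.47  20.63 -48.65]
```

Request:
jog_arm:
  commands: [8.5,0,-3.4,-2.8,0,0,0,8.5,0,-3.4,-2.8,0,0,0,8.5,0,-3.4,-2.8,0,0,0,8.5,0,-3.4,-2.8,0,0,0,8.5,0,-3.4,-2.8,0,0,0,8.5,0,-3.4,-2.8,0,0,0,8.5,0,-3.4,-2.8,0,0,0,8.5,0,-3.4,-2.8,0,0,0,8.5,0,-3.4,-2.8,0,0,0,8.5,0,-3.4,-2.8,0,0,0,8.5,0,-3.4,-2.8,0,0,0,8.5,0,-3.4,-2.8,0,0,0,8.5,0,0,0,-10.5,0,0,8.5,0,0,0,-10.5,0,0,8.5,0,0,0,-10.5,0,0,8.5,0,0,0,-10.5,0,0,8.5,0,0,0,-10.5,0,0,8.5,0,0,0,-10.5,0,0,8.5,0,0,0,-10.5,0,0,8.5,0,0,0,0,0,0]
  newtons: 40

```text
time_s: 2.7
ee_pos: [0.4048, -0.086, 0.2441]
tool_rot: [0.527, 0.473, 0.525, -0.473]
force: [0.1, 0.7, -0.8]
finger_gap: 0.0852
```

```bash
python3 - <<'E'
from h import *
plan(0.444,-0.103,0.24,4.9)
c=cam("wrist","w1.png")
E
```

```text
t 2.7 tcp [ 0.4048 -0.086   0.2441] yaw 6.1 j7 0.18 gap 0.0852 F [ 0.1  0.7 -0.8]
 total shift cm(tool) [0.42 3.71 2.11] turn deg [ 1.2  0.1 -0.1]
 shift in final tool frame [0.41 3.76 2.03]
```

View pics/w1.png

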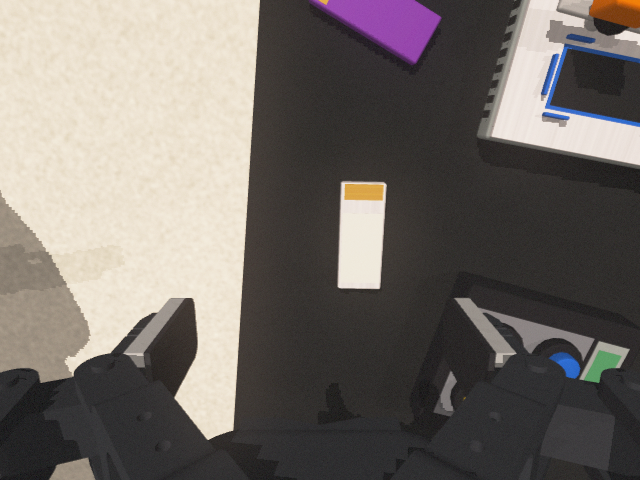

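Wrist view: the pack is at about (362,235), gold end on top. The jaws are at the bottom, straddling the view.

```bash
cat >> h.py <<'E'
def pack(c,box,z=0.012):
    hsv=cv2.cvtColor(c["frame"],cv2.COLOR_BGR2HSV)
    m=cv2.inRange(hsv,np.array((0,0,120)),np.array((40,255,255)))
    x0,y0,x1,y1=box;k=np.zeros_like(m);k[y0:y1,x0:x1]=255;m&=k
    q=max(cv2.findContours(m,cv2.RETR_EXTERNAL,cv2.CHAIN_APPROX_NONE)[0],key=cv2.contourArea)
    P=np.array([ray(c,p[0],z)[:2]*1000 for p in q],np.float32);r=cv2.minAreaRect(P)
    g=blobs(c,(12,90,100),(25,255,255),30,z,box,False)
    g=max(g,key=lambda o:o["size"][1])["cen"]
    b=cv2.boxPoints(r);l=max([b[1]-b[0],b[2]-b[1]],key=np.linalg.norm)
    if np.dot(l,np.array(g)-np.array(r[0]))<0:l=-l
    d=l/np.linalg.norm(l);cen=np.array(r[0])
    print("pack cen",np.round(cen,1),"size",np.round(r[1],1),"dir deg",round(float(np.degrees(np.arctan2(d[1],d[0]))),1),"gold",g,"cen from gold",np.round(np.array(g)-42*d,1))
    return cen,d
E
python3 - <<'E'
from h import *
c=cam("wrist")
pack(c,(300,150,420,310))
c=cam("top")
pack(c,(345,215,410,260))
pack(c,(200,220,262,262))
E
```

```text
pack cen [ 445.6 -116.8] size [ 40.2 100.4] dir deg 95.0 gold [442.5 -76.1] cen from gold [ 446.1 -117.9]Traceback (most recent call last):
  File "<stdin>", line 5, in <module>
  File "h.py", line 57, in pack
    g=max(g,key=lambda o:o["size"][1])["cen"]
      ~~~^^^^^^^^^^^^^^^^^^^^^^^^^^^^^
ValueError: max() iterable argument is empty
```

```bash
python3 - <<'E'
from h import *
plan(0.4443,-0.1019,0.016,5.0)
E
```

```text
t 2.85 tcp [ 0.4048 -0.086   0.2441] yaw 6.1 j7 0.18 gap 0.0849 F [ 0.3 -0.2 -0.3]
 total shift cm(tool) [22.82  3.74  1.96] turn deg [ 1.1  0.1 -0.1]
 shift in final tool frame [22.81  3.79  1.93]
```

Request:
jog_arm:
  commands: [5.8,0,3.76,1.95,1.1,0,0,5.8,5,0,0,0,0,0,5.8,5,0,0,0,0,0,5.8,5,0,0,0,0,0,5.8,4,0,0,0,0,0,5.8,0,0,0,0,0,0]

```text
time_s: 3.6
ee_pos: [0.4489, -0.1036, 0.0504]
tool_rot: [0.52, 0.482, 0.515, -0.481]
force: [-0.7, 0.8, 0.1]
finger_gap: 0.0578
```

```bash
python3 - <<'E'
from h import *
plan(0.4443,-0.1019,0.016,5.0)
c=cam("wrist","w2.png")
E
```

```text
t 3.6 tcp [ 0.4489 -0.1036  0.0504] yaw 4.1 j7 -0.09 gap 0.0578 F [-0.7  0.8  0.1]
 total shift cm(tool) [ 3.43 -0.47 -0.22] turn deg [-0.9  0.2 -0.4]
 shift in final tool frame [ 3.44 -0.45 -0.21]
```

View pics/w2.png

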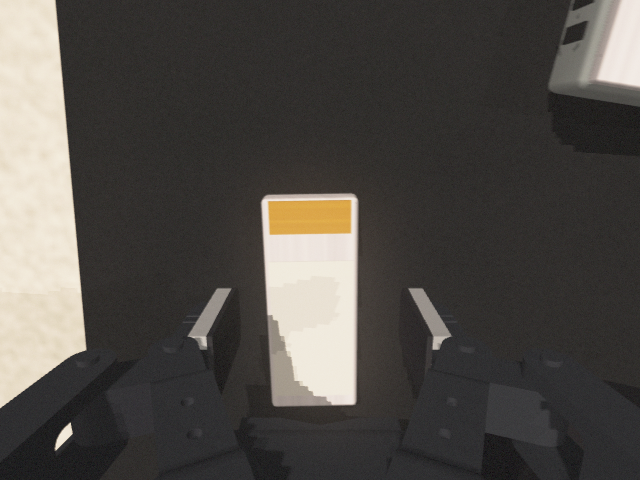

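The jaws straddle the pack, which is about 4 mm off centre. I'll correct that and go down.

Request:
jog_arm:
  commands: [5.8,1.6,-0.47,-0.22,-0.9,0,0,5.8,0.8,0,0,0,0,0,5.8,0.7,0,0,0,0,0,5.8,0,0,0,0,0,0]

```text
time_s: 4.15
ee_pos: [0.4511, -0.1032, 0.026]
tool_rot: [0.528, 0.482, 0.513, -0.475]
force: [-0.2, 0.5, -0.0]
finger_gap: 0.0581
```

```bash
python3 - <<'E'
from h import *
plan(0.4443,-0.1019,0.016,5.0)
E
```

```text
t 4.15 tcp [ 0.4511 -0.1032  0.026 ] yaw 4.8 j7 -0.12 gap 0.0581 F [-0.2  0.5 -0. ]
 total shift cm(tool) [ 0.98 -0.69 -0.2 ] turn deg [-0.2  0.5 -1.2]
 shift in final tool frame [ 1.   -0.67 -0.19]
```

Request:
jog_arm:
  commands: [5.8,0.2,-0.7,-0.2,-0.2,0.5,-1.2,5.8,0,0,0,0,0,0]

```text
time_s: 4.4
ee_pos: [0.4443, -0.102, 0.0246]
tool_rot: [0.522, 0.477, 0.521, -0.478]
force: [-0.4, 0.7, 0.1]
finger_gap: 0.0577
```

```bash
python3 - <<'E'
from h import *
plan(0.4443,-0.1019,0.016,5.0)
E
```

```text
t 4.4 tcp [ 0.4443 -0.102   0.0246] yaw 5.0 j7 -0.11 gap 0.0577 F [-0.4  0.7  0.1]
 total shift cm(tool) [ 0.86  0.01 -0.01] turn deg [0. 0. 0.]
 shift in final tool frame [ 0.86  0.01 -0.01]
```

Request:
jog_arm:
  commands: [5.8,0.4,0,0,0,0,0,5.8,0.3,0,0,0,0,0,5.8,0,0,0,0,0,0]

```text
time_s: 4.78
ee_pos: [0.4443, -0.1021, 0.0172]
tool_rot: [0.521, 0.477, 0.521, -0.478]
force: [0.4, 0.6, 0.7]
finger_gap: 0.0577
```

```bash
python3 - <<'E'
from h import *
plan(0.4443,-0.1019,0.016,5.0)
c=cam("wrist","w3.png")
E
```

```text
t 4.78 tcp [ 0.4443 -0.1021  0.0172] yaw 5.0 j7 -0.12 gap 0.0577 F [0.4 0.6 0.7]
 total shift cm(tool) [ 0.12 -0.   -0.02] turn deg [0. 0. 0.]
 shift in final tool frame [ 0.12 -0.   -0.02]
```

View pics/w3.png

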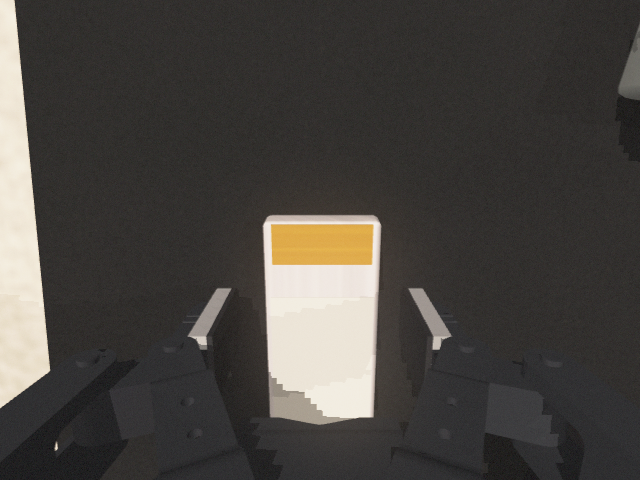

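The pack is centred between the jaws, so I'll close now.

Request:
jog_arm:
  commands: [3,0,0,0,0,0,0,3,0,0,0,0,0,0,3,0,0,0,0,0,0,3,0,0,0,0,0,0,3,0,0,0,0,0,0,3,-1,0,0,0,0,0,3,0,0,0,0,0,0]
  newtons: 60

```text
time_s: 5.7
ee_pos: [0.4445, -0.1019, 0.0283]
tool_rot: [0.522, 0.477, 0.521, -0.478]
force: [0.9, -0.6, -1.8]
finger_gap: 0.038
```

```bash
python3 - <<'E'
from h import *
plan(0.4443,-0.1019,0.016,5.0)
c=cam("wrist","w4.png")
E
```

```text
t 5.7 tcp [ 0.4445 -0.1019  0.0283] yaw 5.0 j7 -0.11 gap 0.038 F [ 0.9 -0.6 -1.8]
 total shift cm(tool) [ 1.23 -0.02 -0.  ] turn deg [0. 0. 0.]
 shift in final tool frame [ 1.23 -0.02 -0.  ]
```

View pics/w4.png

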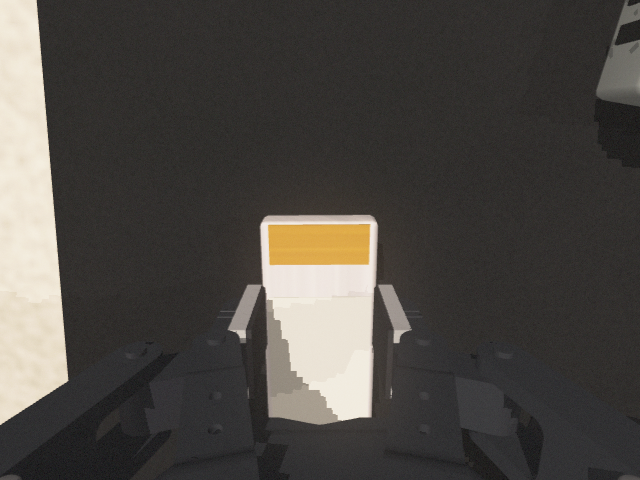

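The pack is held: the opening stays at 38 mm and it lifted with the jaws. Lifting and carrying it to bay 0.

Request:
jog_arm:
  commands: [3,-4,0,0,0,0,0,3,-4,0,0,0,0,0,3,-4,0,0,0,0,0,3,0,3,-1.6,0,0,0,3,0,3,-1.6,0,0,0,3,0,3,-1.6,0,0,0,3,0,3,-1.6,0,0,0,3,0,3,-1.6,0,0,0,3,0,0,0,10,0,0,3,0,0,0,10,0,0,3,0,0,0,10,0,0,3,0,0,0,10,0,0,3,0,0,0,10,0,0,3,0,0,0,10,0,0,3,0,0,0,10,0,0,3,0,0,0,10,0,0,3,0,0,0,10,0,0,3,0,0,0,9,0,0,3,0,0,0,0,0,0]

```text
time_s: 8.12
ee_pos: [0.5853, -0.0072, 0.1465]
tool_rot: [0.045, -0.702, 0.046, 0.71]
force: [-0.8, -0.5, -0.9]
finger_gap: 0.0376
```

```bash
python3 - <<'E'
from h import *
plan(0.6411,0.0263,0.14,-94.2)
c=cam("wrist","w5.png")
E
```

```text
t 8.12 tcp [ 0.5853 -0.0072  0.1465] yaw -97.3 j7 -1.76 gap 0.0376 F [-0.8 -0.5 -0.9]
 total shift cm(tool) [ 0.59 -4.03 -5.11] turn deg [-3.1  0.7 -0.1]
 shift in final tool frame [ 0.65 -3.75 -5.32]
```

View pics/w5.png

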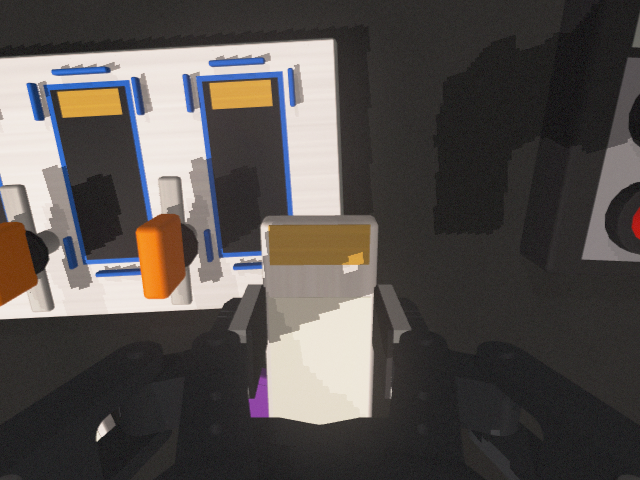

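Wrist view: the pack is still square in the jaws. Bay 0's gold strip is at (240,94) and bay 1's at (90,102).

```bash
python3 - <<'E'
from h import *
c=cam("wrist")
blobs(c,(12,90,90),(25,255,255),100,0.03,(40,60,300,125))
print("black bay+blue (bay0)")
blobs(c,(105,120,60),(125,255,255),30,0.03,(30,60,310,285))
E
```

```text
{'uv': [89.7, 102.1], 'cen': [676.2, 109.8], 'size': [14.4, 34.6], 'long_deg': 85.8, 'centroid': [676.3, 109.7]}
{'uv': [240.9, 93.7], 'cen': [669.9, 24.9], 'size': [14.5, 34.6], 'long_deg': 85.8, 'centroid': [670.0, 24.9]}
black bay+blue (bay0)
{'uv': [118.0, 272.0], 'cen': [575.1, 120.5], 'size': [4.0, 27.9], 'long_deg': 85.8, 'centroid': [575.1, 120.3]}
{'uv': [247.0, 265.7], 'cen': [569.1, 39.3], 'size': [4.0, 17.6], 'long_deg': 85.8, 'centroid': [569.0, 39.2]}
{'uv': [69.9, 251.8], 'cen': [591.6, 146.4], 'size': [5.3, 20.8], 'long_deg': -4.1, 'centroid': [591.9, 146.4]}
{'uv': [208.0, 244.6], 'cen': [585.3, 60.7], 'size': [3.2, 20.7], 'long_deg': -4.1, 'centroid': [585.7, 60.7]}
{'uv': [35.7, 102.0], 'cen': [680.5, 139.7], 'size': [5.3, 19.3], 'long_deg': -4.4, 'centroid': [680.1, 139.7]}
{'uv': [96.5, 154.6], 'cen': [634.3, 112.7], 'size': [47.6, 105.7], 'long_deg': -4.2, 'centroid': [647.6, 113.8]}
{'uv': [137.4, 95.0], 'cen': [676.5, 82.3], 'size': [3.8, 19.3], 'long_deg': -4.2, 'centroid': [676.6, 82.3]}
{'uv': [187.3, 92.0], 'cen': [674.3, 54.4], 'size': [3.3, 19.6], 'long_deg': -6.1, 'centroid': [674.6, 54.3]}
{'uv': [242.1, 144.2], 'cen': [628.0, 28.0], 'size': [47.4, 105.7], 'long_deg': -4.3, 'centroid': [642.8, 29.1]}
{'uv': [291.2, 86.6], 'cen': [670.1, -3.5], 'size': [2.6, 19.5], 'long_deg': -4.2, 'centroid': [670.2, -3.4]}
{'uv': [80.4, 70.1], 'cen': [693.2, 110.1], 'size': [3.1, 31.6], 'long_deg': 85.7, 'centroid': [693.2, 110.2]}
{'uv': [233.1, 62.0], 'cen': [686.3, 24.4], 'size': [2.5, 30.1], 'long_deg': 82.8, 'centroid': [686.8, 26.2]}
```

```bash
python3 - <<'E'
from h import *
plan(0.6425,0.0268,0.14,-94.2)
E
```

```text
t 8.22 tcp [ 0.5854 -0.0072  0.1466] yaw -97.2 j7 -1.76 gap 0.0377 F [-0.8  0.5 -1.1]
 total shift cm(tool) [ 0.59 -4.09 -5.24] turn deg [-3.   0.6 -0.1]
 shift in final tool frame [ 0.66 -3.81 -5.44]
```

Request:
jog_arm:
  commands: [3,0.3,-2.05,-2.6,-3,0.6,0,3,0.3,-1.9,-2.7,0,0,0,3,0,0,0,0,0,0]

```text
time_s: 8.6
ee_pos: [0.6431, 0.027, 0.1399]
tool_rot: [0.023, -0.706, 0.024, 0.707]
force: [-0.5, -0.3, -1.9]
finger_gap: 0.0374
```

```bash
python3 - <<'E'
from h import *
plan(0.6425,0.0268,0.048,-94.2)
E
```

```text
t 8.6 tcp [0.6431 0.027  0.1399] yaw -93.8 j7 -1.76 gap 0.0374 F [-0.5 -0.3 -1.9]
 total shift cm(tool) [9.19 0.01 0.05] turn deg [ 0.4  0.1 -0.1]
 shift in final tool frame [9.19 0.03 0.06]
```

Request:
jog_arm:
  commands: [3,2.5,0,0,0.4,0,0,3,2.5,0,0,0,0,0,3,2,0,0,0,0,0,3,0,0,0,0,0,0]

```text
time_s: 9.1
ee_pos: [0.6411, 0.0245, 0.068]
tool_rot: [0.024, -0.706, 0.026, 0.708]
force: [0.3, -0.5, -0.3]
finger_gap: 0.0377
```

```bash
python3 - <<'E'
from h import *
plan(0.6425,0.0268,0.048,-94.2)
cam("wrist","w6.png")
E
```

```text
t 9.1 tcp [0.6411 0.0245 0.068 ] yaw -94.0 j7 -1.76 gap 0.0377 F [ 0.3 -0.5 -0.3]
 total shift cm(tool) [ 2.   -0.24 -0.12] turn deg [ 0.2  0.2 -0.1]
 shift in final tool frame [ 2.   -0.24 -0.12]
```

View pics/w6.png

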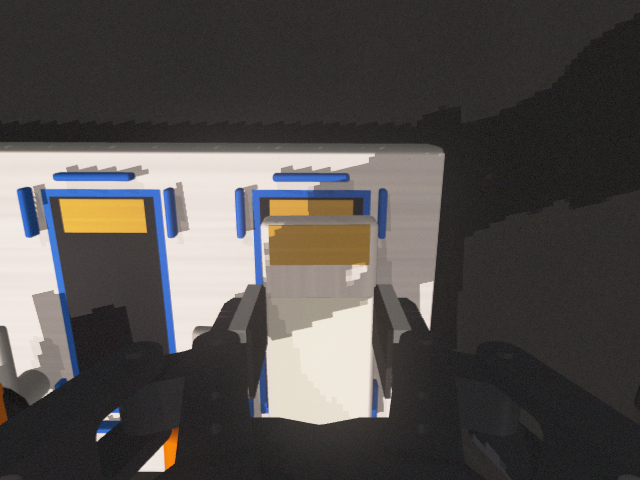

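The pack lines up over bay 0, needing about 2 mm of correction to the left. Lowering it.

Request:
jog_arm:
  commands: [3,0.4,-0.24,-0.12,0.2,0.2,0,3,0.7,0,0,0,0,0,3,0.6,0,0,0,0,0,3,0,0,0,0,0,0]

```text
time_s: 9.65
ee_pos: [0.6451, 0.0271, 0.0535]
tool_rot: [-0.026, 0.709, -0.027, -0.704]
force: [0.2, 0.9, -1.1]
finger_gap: 0.038
```

```bash
python3 - <<'E'
from h import *
plan(0.6425,0.0268,0.0475,-94.2)
E
```

```text
t 9.65 tcp [0.6451 0.0271 0.0535] yaw -94.2 j7 -1.77 gap 0.038 F [ 0.2  0.9 -1.1]
 total shift cm(tool) [0.6  0.05 0.27] turn deg [-0.  -0.4 -0.1]
 shift in final tool frame [0.6  0.05 0.26]
```

Request:
jog_arm:
  commands: [3,0.25,0.05,0.27,0,-0.4,0,3,0.3,0,0,0,0,0,3,0,0,0,0,0,0]

```text
time_s: 10.02
ee_pos: [0.6425, 0.0267, 0.048]
tool_rot: [-0.026, 0.707, -0.027, -0.707]
force: [0.2, -0.4, -0.3]
finger_gap: 0.0381
```

```bash
python3 - <<'E'
from h import *
plan(0.6425,0.0268,0.0475,-94.2)
E
```

```text
t 10.03 tcp [0.6425 0.0267 0.048 ] yaw -94.2 j7 -1.77 gap 0.0381 F [ 0.2 -0.4 -0.3]
 total shift cm(tool) [ 0.05 -0.01  0.  ] turn deg [-0.  -0.  -0.1]
 shift in final tool frame [ 0.05 -0.01  0.  ]
```

Request:
jog_arm:
  commands: [3,0.05,0,0,0,0,0,5,0,0,0,0,0,0,5,0,0,0,0,0,0,5,0,0,0,0,0,0,5,-1,0,0,0,0,0,5,-3,0,0,0,0,0,5,-4,0,0,0,0,0,5,-4,0,0,0,0,0,5,0,0,0,0,0,0]

```text
time_s: 11.15
ee_pos: [0.6434, 0.027, 0.1744]
tool_rot: [-0.026, 0.708, -0.026, -0.706]
force: [0.1, 0.1, 0.3]
finger_gap: 0.0499
```

```bash
python3 - <<'E'
from h import *
c=cam("wrist","w7.png")
c=cam("top","top7.png")
plan(0.4,0.2,0.24,7)
E
```

```text
t 11.25 tcp [0.6411 0.0268 0.1707] yaw -94.2 j7 -1.76 gap 0.0497 F [-0.3 -0.9 -0.3]
 total shift cm(tool) [ -6.87 -15.48  25.35] turn deg [78.8  0.1 -0.2]
 shift in final tool frame [-6.93 21.82 20.13]
```

View pics/w7.png

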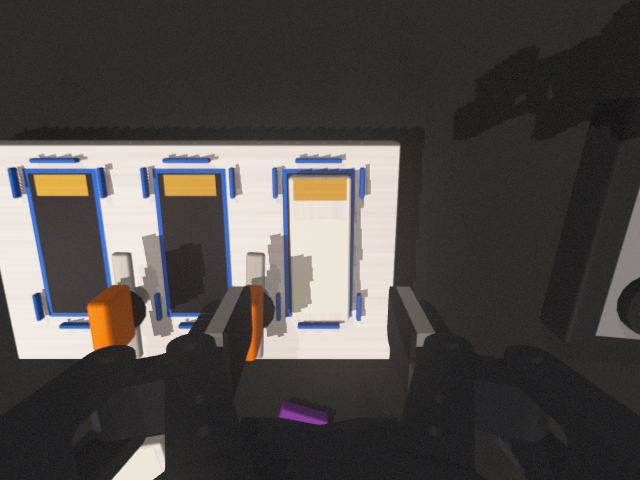

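View pics/top7.png

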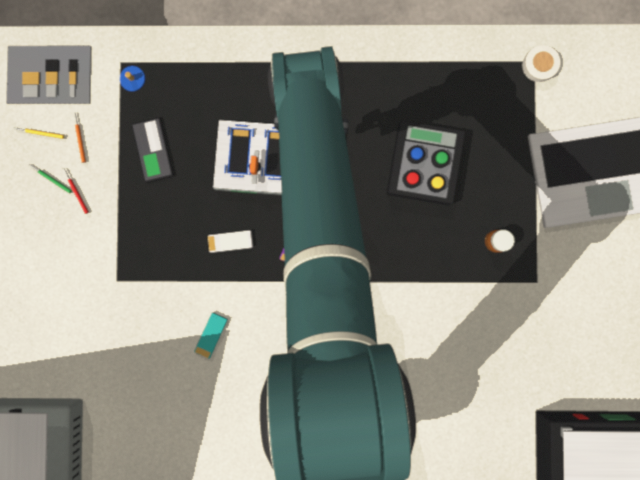

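Pack 1 lies centred in bay 0 with its gold end on the strip. The left pack is unmoved at (230,241), so I'm going there.

Request:
jog_arm:
  commands: [5.8,-3,0,0,0,0,0,5.8,-3,0,0,0,0,0,5.8,0,-3,4,0,0,0,5.8,0,-3,4,0,0,0,5.8,0,-3,4,0,0,0,5.8,0,-3,4,0,0,0,5.8,0,-3,4,0,0,0,5.8,0,-3,4,0,0,0,5.8,0,0,0,-10.1,0,0,5.8,0,0,0,-10.1,0,0,5.8,0,0,0,-10.1,0,0,5.8,0,0,0,-10.1,0,0,5.8,0,0,0,-10.1,0,0,5.8,0,0,0,-10.1,0,0,5.8,0,0,0,-10.1,0,0,5.8,0,0,0,-10.1,0,0,5.8,0,0,0,-10.1,0,0,5.8,0,0,0,-10.1,0,0,5.8,0,0,0,0,0,0]

```text
time_s: 13.62
ee_pos: [0.3927, 0.2238, 0.211]
tool_rot: [0.533, 0.437, 0.551, -0.47]
force: [-0.2, -0.4, -0.5]
finger_gap: 0.058
```

```bash
python3 - <<'E'
from h import *
plan(0.41,0.237,0.12,6.9)
c=cam("wrist","w8.png")
E
```

```text
t 13.62 tcp [0.3927 0.2238 0.211 ] yaw 10.2 j7 -0.52 gap 0.058 F [-0.2 -0.4 -0.5]
 total shift cm(tool) [ 8.98  2.41 -1.08] turn deg [3.3 0.7 3. ]
 shift in final tool frame [ 9.1   1.88 -1.1 ]
```

View pics/w8.png

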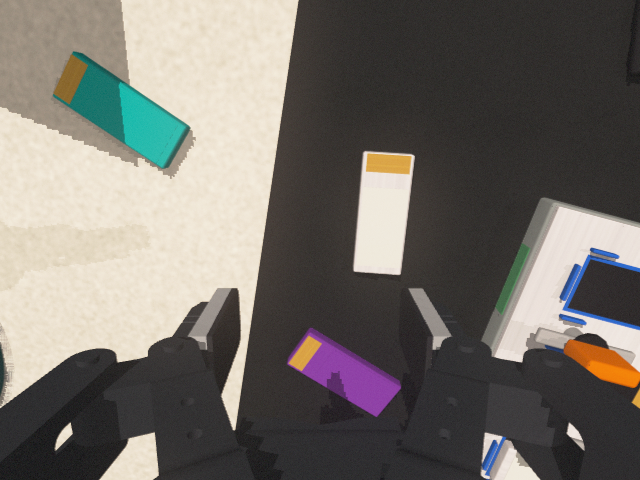

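The left pack is at (385,213), gold end on top, and the purple decoy is at (345,370).

```bash
python3 - <<'E'
from h import *
c=cam("wrist")
cen,d=pack(c,(330,130,440,300))
g=cen+15*d;print(g)
a=np.degrees(np.arctan2(d[1],d[0]))-90
plan(g[0]/1000,g[1]/1000,0.06,a)
E
```

```text
pack cen [433.5 222.1] size [40.1 99.8] dir deg 96.9 gold [429. 263.] cen from gold [434.  221.3]
[431.70828617 237.02151108]
t 13.72 tcp [0.3928 0.2239 0.2113] yaw 10.1 j7 -0.52 gap 0.0577 F [-1.4 -0.5  0. ]
 total shift cm(tool) [14.89  4.83 -0.77] turn deg [3.2 0.7 2.9]
 shift in final tool frame [15.13  4.02 -0.84]
```

Request:
jog_arm:
  commands: [5.8,3,4.2,-0.8,3.2,0.7,2.9,5.8,4,0,0,0,0,0,5.8,4,0,0,0,0,0,5.8,3,0,0,0,0,0,5.8,0,0,0,0,0,0]

```text
time_s: 14.35
ee_pos: [0.4336, 0.2391, 0.0651]
tool_rot: [0.526, 0.474, 0.525, -0.472]
force: [-0.9, -0.0, 0.4]
finger_gap: 0.0579
```

```bash
python3 - <<'E'
from h import *
plan(.4317,.2370,0.0172,6.9)
E
```

```text
t 14.35 tcp [0.4336 0.2391 0.0651] yaw 6.0 j7 -0.73 gap 0.0579 F [-0.9 -0.   0.4]
 total shift cm(tool) [ 4.79 -0.23  0.19] turn deg [-0.9 -0.  -0.2]
 shift in final tool frame [ 4.79 -0.22  0.19]
```

Request:
jog_arm:
  commands: [5.8,1.5,-0.23,0.2,-0.9,0,-0.2,5.8,1.5,0,0,0,0,0,5.8,0.8,0,0,0,0,0,5.8,0,0,0,0,0,0]

```text
time_s: 14.85
ee_pos: [0.4332, 0.2377, 0.0271]
tool_rot: [0.529, 0.471, 0.529, -0.468]
force: [0.6, 0.4, -0.7]
finger_gap: 0.0579
```

```bash
python3 - <<'E'
from h import *
plan(.4317,.2370,0.0172,6.9)
E
```

```text
t 14.85 tcp [0.4332 0.2377 0.0271] yaw 6.8 j7 -0.75 gap 0.0579 F [ 0.6  0.4 -0.7]
 total shift cm(tool) [ 0.99 -0.16  0.05] turn deg [-0.1 -0.1 -0.2]
 shift in final tool frame [ 0.99 -0.16  0.05]
```

Request:
jog_arm:
  commands: [5.8,0.6,-0.16,0.05,0,0,-0.2,5.8,0.4,0,0,0,0,0,5.8,0,0,0,0,0,0,3,0,0,0,0,0,0,3,0,0,0,0,0,0,3,0,0,0,0,0,0,3,0,0,0,0,0,0,3,0,0,0,0,0,0,3,-1,0,0,0,0,0,3,0,0,0,0,0,0]

```text
time_s: 16.1
ee_pos: [0.4325, 0.2376, 0.0284]
tool_rot: [0.529, 0.471, 0.529, -0.468]
force: [0.6, -1.1, -0.1]
finger_gap: 0.0385
```

```bash
python3 - <<'E'
from h import *
plan(.6556,.1964,0.14,-94.2,1)
cam("wrist","w9.png")
E
```

```text
t 16.1 tcp [0.4325 0.2376 0.0284] yaw 6.8 j7 -0.75 gap 0.0385 F [ 0.6 -1.1 -0.1]
 total shift cm(tool) [-11.13  21.69   6.71] turn deg [ 1.01e+02 -2.00e-01  1.00e-01]
 shift in final tool frame [-11.16   2.47 -22.55]
```

View pics/w9.png

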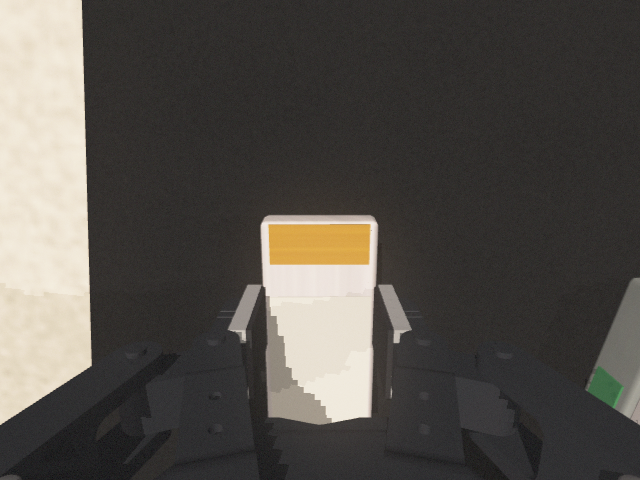

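It's held the same way as the first. Carrying it to bay 2.

Request:
jog_arm:
  commands: [3,-4,0,0,0,0,0,3,-4,0,0,0,0,0,3,-4,0,0,0,0,0,3,0,3,0.9,0,0,0,3,0,3,0.9,0,0,0,3,0,3,0.9,0,0,0,3,0,3,0.9,0,0,0,3,0,3,0.9,0,0,0,3,0,0,0,10,0,0,3,0,0,0,10,0,0,3,0,0,0,10,0,0,3,0,0,0,10,0,0,3,0,0,0,10,0,0,3,0,0,0,10,0,0,3,0,0,0,10,0,0,3,0,0,0,10,0,0,3,0,0,0,10,0,0,3,0,0,0,10,0,0,3,0,0,0,0,0,0]

```text
time_s: 18.52
ee_pos: [0.5871, 0.2066, 0.1478]
tool_rot: [0.039, -0.704, 0.04, 0.708]
force: [-0.5, -0.3, -1.4]
finger_gap: 0.0381
```

```bash
python3 - <<'E'
from h import *
c=cam("wrist","w10.png")
blobs(c,(12,90,90),(25,255,255),100,0.03,(0,40,640,200))
plan(.6556,.1964,0.14,-94.2,1)
E
```

```text
{'uv': [580.3, 186.4], 'cen': [598.7, 46.4], 'size': [17.4, 35.8], 'long_deg': 83.6, 'centroid': [597.7, 47.5]}
{'uv': [319.6, 63.6], 'cen': [682.5, 194.5], 'size': [14.5, 34.6], 'long_deg': 85.8, 'centroid': [682.6, 194.5]}
{'uv': [474.1, 57.4], 'cen': [676.3, 109.8], 'size': [14.4, 34.6], 'long_deg': 85.9, 'centroid': [676.4, 109.8]}
{'uv': [627.0, 52.7], 'cen': [669.6, 26.1], 'size': [13.3, 14.3], 'long_deg': 86.5, 'centroid': [669.5, 26.5]}
t 18.57 tcp [0.5871 0.2066 0.1478] yaw -96.3 j7 -2.03 gap 0.0379 F [ 0.1  0.8 -0.8]
 total shift cm(tool) [ 0.74  0.26 -6.93] turn deg [-2.1  0.4 -0.1]
 shift in final tool frame [ 0.78  0.52 -6.91]
```

View pics/w10.png

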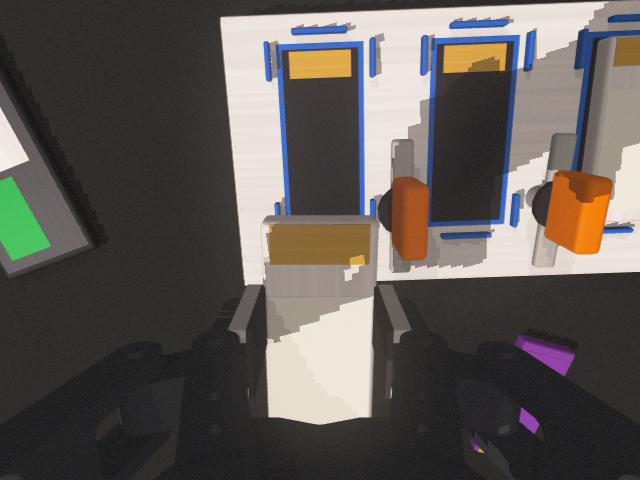

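The bay 2 strip is at (320,64) and the pack is squarely held. Moving over it.

Request:
jog_arm:
  commands: [3,0.4,0.4,-3.5,-2.1,0.4,0,3,0.4,0.1,-3.4,0,0,0,3,0,0,0,0,0,0,3,2.5,0,0,0,0,0,3,2,0,0,0,0,0,3,0,0,0,0,0,0]

```text
time_s: 19.32
ee_pos: [0.6544, 0.1961, 0.0926]
tool_rot: [0.02, -0.706, 0.02, 0.708]
force: [-0.3, 0.1, 0.3]
finger_gap: 0.0376
```

```bash
python3 - <<'E'
from h import *
plan(.655,.1963,0.0475,-94.2,1)
E
```

```text
t 19.32 tcp [0.6544 0.1961 0.0926] yaw -93.2 j7 -1.92 gap 0.0376 F [-0.3  0.1  0.3]
 total shift cm(tool) [ 4.51 -0.03 -0.08] turn deg [ 1.   0.2 -0. ]
 shift in final tool frame [ 4.51 -0.03 -0.06]
```

Request:
jog_arm:
  commands: [3,1.5,0,-0.05,1,0.2,0,3,1.2,0,0,0,0,0,3,0.9,0,0,0,0,0,3,0,0,0,0,0,0]

```text
time_s: 19.82
ee_pos: [0.655, 0.1968, 0.0555]
tool_rot: [-0.026, 0.707, -0.026, -0.706]
force: [-0.1, -0.9, -0.9]
finger_gap: 0.0379
```

```bash
python3 - <<'E'
from h import *
plan(.655,.1963,0.0475,-94.2,1)
cam("wrist","w11.png")
E
```

```text
t 19.82 tcp [0.655  0.1968 0.0555] yaw -94.2 j7 -1.94 gap 0.0379 F [-0.1 -0.9 -0.9]
 total shift cm(tool) [ 0.8   0.05 -0.  ] turn deg [ 0.  -0.1  0. ]
 shift in final tool frame [ 0.8   0.05 -0.  ]
```

View pics/w11.png

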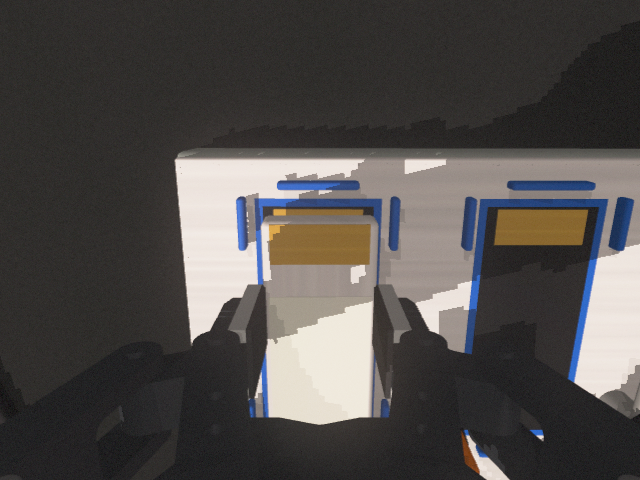

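It's well aligned over bay 2. Setting it down and releasing.

Request:
jog_arm:
  commands: [3,0.4,0.05,0,0,0,0,3,0.35,0,0,0,0,0,3,0,0,0,0,0,0,5,0,0,0,0,0,0,5,0,0,0,0,0,0,5,0,0,0,0,0,0,5,-1,0,0,0,0,0,5,-3,0,0,0,0,0,5,-4,0,0,0,0,0,5,-4,0,0,0,0,0,5,-2,0,3,0,0,0,5,-2,0,5,0,0,0,5,0,0,5,0,0,0,5,0,0,5,0,0,0,5,0,0,0,0,0,0]

```text
time_s: 21.75
ee_pos: [0.4727, 0.2104, 0.2202]
tool_rot: [-0.028, 0.712, -0.024, -0.702]
force: [1.7, -0.1, 0.6]
finger_gap: 0.0496
```

```bash
python3 - <<'E'
from h import *
plan(.5,.15,0.2,-94.2,1)
c=cam("wrist","w12.png")
E
```

```text
t 21.75 tcp [0.4727 0.2104 0.2202] yaw -94.2 j7 -2.11 gap 0.0496 F [ 1.7 -0.1  0.6]
 total shift cm(tool) [ 2.03  5.83 -3.14] turn deg [-0.  -0.8  0.4]
 shift in final tool frame [ 2.02  5.82 -3.16]
```

View pics/w12.png

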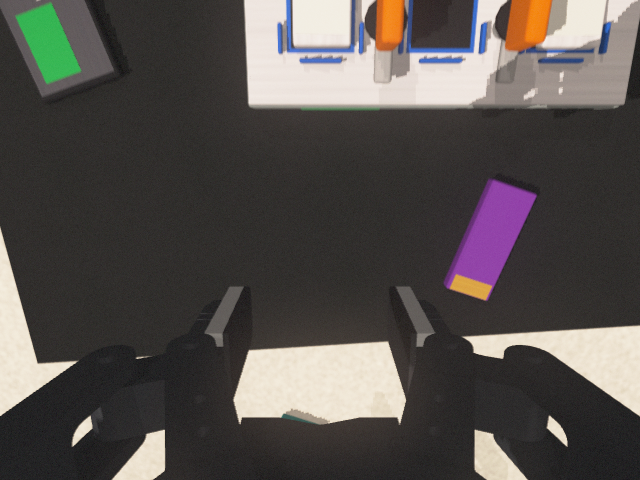

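```bash
cat >> h.py <<'E'
def chk():
    c=cam("top")
    for n,b in(("bay0",(628,28)),("bay1",(634,112.5)),("bay2",(640.5,197.5))):
        u=np.array([proj(c,(b[0]/1000+dx,b[1]/1000+dy,0.042)) for dx in(-.06,.06) for dy in(-.036,.036)])
        x0,y0=u.min(0).astype(int);x1,y1=u.max(0).astype(int)
        print(n,b,(x0,y0,x1,y1)); 
        try: blobs(c,(0,0,150),(40,70,255),120,0.042,(x0,y0,x1,y1)); blobs(c,(12,90,100),(25,255,255),10,0.042,(x0,y0,x1,y1))
        except Exception as e: print(e)
    return c
E
python3 - <<'E'
from h import *
c=cam("top","top13.png")
cv2.imwrite("pics/top13z.png",cv2.resize(c["frame"][100:280,190:480],None,fx=2.7,fy=2.7,interpolation=cv2.INTER_CUBIC))
print("orange");blobs(c,(3,160,120),(12,255,255),8,0.08,(210,115,340,200))
print("gold@42");blobs(c,(12,90,100),(25,255,255),8,0.042,(210,115,340,150))
E
```

```text
orange
{'uv': [292.5, 169.2], 'cen': [592.0, 72.8], 'size': [14.3, 37.6], 'long_deg': -7.8, 'centroid': [588.2, 70.6]}
{'uv': [254.2, 165.7], 'cen': [597.3, 157.3], 'size': [13.2, 35.3], 'long_deg': 0.4, 'centroid': [595.8, 154.7]}
gold@42
{'uv': [314.8, 137.2], 'cen': [667.3, 23.6], 'size': [11.4, 29.5], 'long_deg': -90.0, 'centroid': [668.0, 23.0]}
{'uv': [277.7, 135.8], 'cen': [670.7, 107.7], 'size': [13.7, 34.2], 'long_deg': 90.0, 'centroid': [671.1, 107.3]}
{'uv': [240.5, 131.2], 'cen': [681.0, 193.1], 'size': [11.5, 31.9], 'long_deg': 90.0, 'centroid': [681.7, 192.0]}
```

View pics/top13.png

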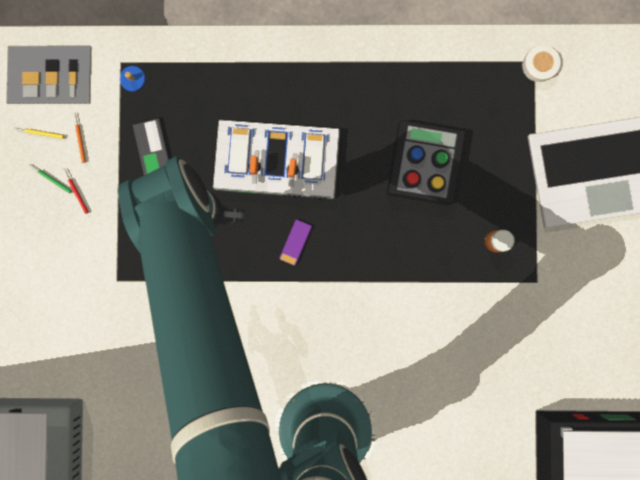

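View pics/top13z.png

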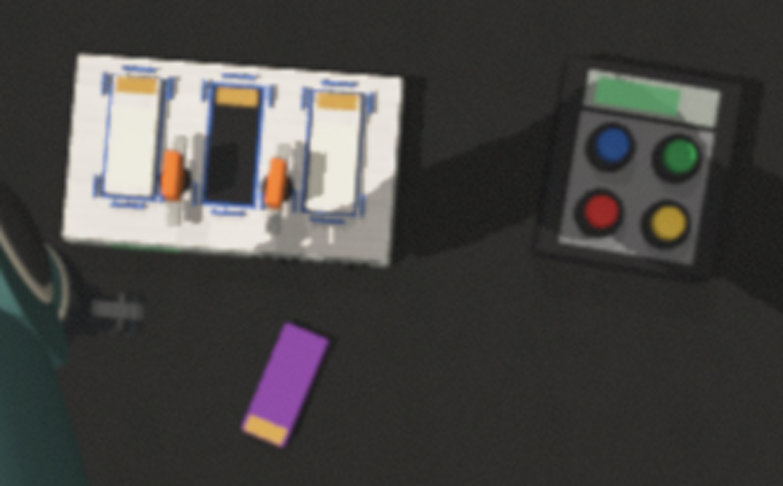

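Both packs lie in their bays with gold on gold, and both clamps are still open. Next I'll turn the tool half round so joint 7 has room, then go to the left clamp.

Request:
jog_arm:
  commands: [4,0,0,0,-10,0,0,4,0,0,0,-10,0,0,4,0,0,0,-10,0,0,4,0,0,0,-10,0,0,4,0,0,0,-10,0,0,4,0,0,0,-10,0,0,4,0,0,0,-10,0,0,4,0,0,0,-10,0,0,4,0,0,0,-10,0,0,4,0,0,0,-10,0,0,4,0,0,0,-10,0,0,4,0,0,0,-10,0,0,4,0,0,0,-10,0,0,4,0,0,0,-10,0,0,4,0,0,0,-10,0,0,4,0,0,0,-10,0,0,4,0,0,0,-10,0,0,4,0,0,0,-10,0,0,4,0,0,0,0,0,0]

```text
time_s: 24.22
ee_pos: [0.5115, 0.2003, 0.2233]
tool_rot: [0.719, 0.009, 0.695, 0.0]
force: [-0.7, 0.5, -0.4]
finger_gap: 0.04
```

```bash
python3 - <<'E'
from h import *
plan(.5995,.1575,0.16,85.8,1)
E
```

```text
t 24.23 tcp [0.5115 0.2003 0.2233] yaw 89.3 j7 0.94 gap 0.04 F [-0.7  0.5 -0.4]
 total shift cm(tool) [ 6.56 -4.26  8.64] turn deg [ 3.5  1.9 -0.8]
 shift in final tool frame [ 6.33 -3.63  9.09]
```

Request:
jog_arm:
  commands: [4,1,-2,4.4,3.5,1.9,-0.8,4,1,-1.9,4.5,0,0,0,4,0,0,0,0,0,0]

```text
time_s: 24.6
ee_pos: [0.6042, 0.1549, 0.2041]
tool_rot: [0.707, 0.031, 0.706, -0.031]
force: [-0.3, 0.8, -0.4]
finger_gap: 0.0404
```

```bash
python3 - <<'E'
from h import *
plan(.5995,.1575,0.16,85.8,1)
c=cam("wrist","w14.png")
E
```

```text
t 24.6 tcp [0.6042 0.1549 0.2041] yaw 84.9 j7 0.98 gap 0.0404 F [-0.3  0.8 -0.4]
 total shift cm(tool) [ 4.41  0.22 -0.5 ] turn deg [-0.9  0.1  0. ]
 shift in final tool frame [ 4.41  0.22 -0.49]
```

View pics/w14.png

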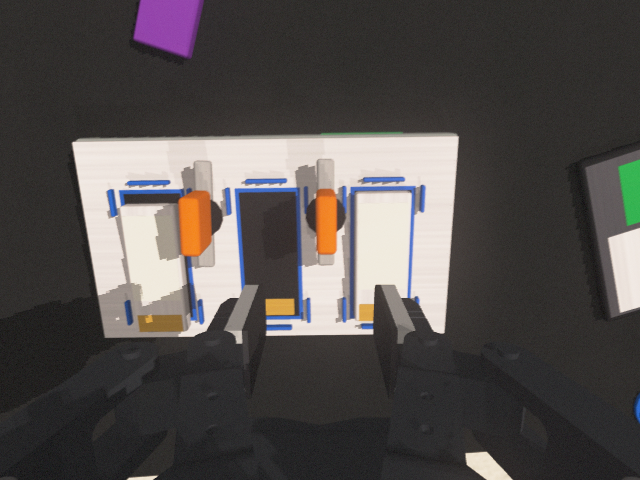

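```bash
python3 - <<'E'
from h import *
c=cam("wrist")
print("orange z.085");blobs(c,(3,150,180),(14,255,255),50,0.085,(150,150,360,280))
for a,b in (((325,160),(326,265)),((203,162),(205,266))):
    A,B=ray(c,a,.052),ray(c,b,.052);d=A-B if A[0]>B[0] else B-A
    print(A*1000,B*1000,(A+B)/2,np.degrees(np.arctan2(d[1],d[0])))
c=cam("wrist");cv2.imwrite("pics/w15z.png",cv2.resize(c["frame"][130:290,80:460],None,fx=2,fy=2,interpolation=cv2.INTER_CUBIC))
plan(.5995,.1575,0.12,85.8,1)
E
```

```text
orange z.085
{'uv': [191.9, 224.7], 'cen': [591.4, 78.4], 'size': [18.9, 41.2], 'long_deg': -7.1, 'centroid': [590.7, 78.4]}
{'uv': [323.4, 223.9], 'cen': [597.4, 159.1], 'size': [11.8, 41.2], 'long_deg': -5.1, 'centroid': [597.2, 159.0]}
[561.53838932 163.38394926  52.        ] [635.68218926 158.04810032  52.        ] [0.59861029 0.16071602 0.052     ] -4.116264169630959
[555.89964761  81.90363746  52.        ] [629.00792447  71.62585464  52.        ] [0.59245379 0.07676475 0.052     ] -8.002370576642752
t 24.75 tcp [0.6007 0.1592 0.2055] yaw 85.4 j7 0.98 gap 0.0399 F [-0.3  0.   1. ]
 total shift cm(tool) [ 8.55 -0.2  -0.12] turn deg [-0.4  0.  -0.1]
 shift in final tool frame [ 8.55 -0.18 -0.11]
```

View pics/w15z.png

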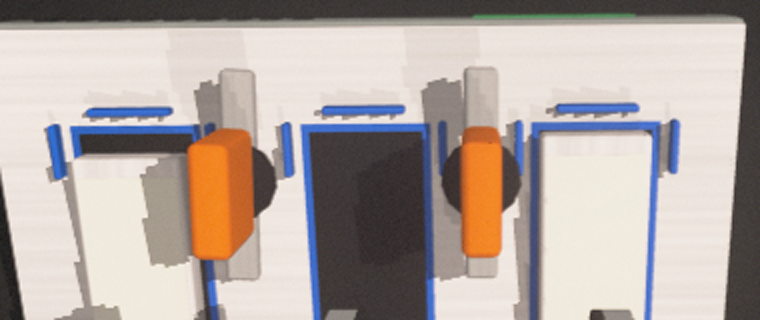

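The left bar is at 0°, the right about 4°. Descending on the left grip at (599,158).

Request:
jog_arm:
  commands: [4,3,-0.1,-0.1,-0.4,0,0,4,3,0,0,0,0,0,4,2,0,0,0,0,0,4,0,0,0,0,0,0]

```text
time_s: 25.25
ee_pos: [0.5982, 0.1627, 0.1266]
tool_rot: [0.708, 0.027, 0.705, -0.024]
force: [0.1, 0.2, 0.4]
finger_gap: 0.0403
```

```bash
python3 - <<'E'
from h import *
plan(.599,.1583,0.071,85.8,1)
E
```

```text
t 25.25 tcp [0.5982 0.1627 0.1266] yaw 85.9 j7 0.94 gap 0.0403 F [0.1 0.2 0.4]
 total shift cm(tool) [ 5.56 -0.46  0.08] turn deg [ 0.1  0.2 -0.2]
 shift in final tool frame [ 5.56 -0.44  0.11]
```

Request:
jog_arm:
  commands: [4,1.2,-0.45,0.1,0,0.2,-0.2,4,1.2,0,0,0,0,0,4,0,0,0,0,0,0]

```text
time_s: 25.62
ee_pos: [0.6002, 0.1586, 0.1033]
tool_rot: [0.708, 0.026, 0.705, -0.025]
force: [-0.6, 0.1, 0.0]
finger_gap: 0.0401
```

```bash
python3 - <<'E'
from h import *
plan(.599,.1583,0.071,85.8,1)
cam("wrist","w16.png")
E
```

```text
t 25.62 tcp [0.6002 0.1586 0.1033] yaw 85.9 j7 0.94 gap 0.0401 F [-0.6  0.1  0. ]
 total shift cm(tool) [ 3.23 -0.05 -0.12] turn deg [ 0.1  0.2 -0.1]
 shift in final tool frame [ 3.23 -0.04 -0.11]
```

View pics/w16.png

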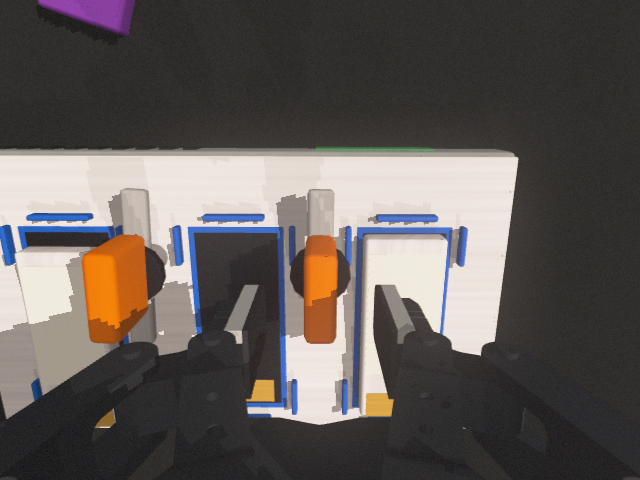

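The wing is centred between the jaws (column 320). Going down and gripping.

Request:
jog_arm:
  commands: [4,1.1,-0.05,-0.1,0.1,0.2,0,4,1.1,0,0,0,0,0,4,1,0,0,0,0,0,4,0,0,0,0,0,0]

```text
time_s: 26.18
ee_pos: [0.5997, 0.1582, 0.0698]
tool_rot: [0.707, 0.027, 0.706, -0.025]
force: [0.4, -0.1, -0.3]
finger_gap: 0.0401
```

```bash
python3 - <<'E'
from h import *
plan(.599,.1583,0.071,85.8,1)
E
```

```text
t 26.18 tcp [0.5997 0.1582 0.0698] yaw 85.8 j7 0.92 gap 0.0401 F [ 0.4 -0.1 -0.3]
 total shift cm(tool) [-0.12  0.   -0.07] turn deg [ 0.   0.1 -0.1]
 shift in final tool frame [-0.12  0.   -0.07]
```

Request:
jog_arm:
  commands: [0.8,0,0,0,0,0,0,0.8,0,0,0,0,0,0,0.8,0,0,0,0,0,0,0.8,0,0,0,0,0,0,0.8,0,0,0,0,0,0,0.8,0,0,0,0,0,0]
  newtons: 40

```text
time_s: 26.92
ee_pos: [0.5998, 0.1589, 0.07]
tool_rot: [0.707, 0.027, 0.706, -0.025]
force: [1.0, 0.1, -2.5]
finger_gap: 0.0122
```

Request:
jog_arm:
  commands: [0.8,0,0,0,7,0,0,0.8,0,0,0,7,0,0,0.8,0,0,0,7,0,0,0.8,0,0,0,0,0,0]

```text
time_s: 27.42
ee_pos: [0.5999, 0.1593, 0.07]
tool_rot: [0.69, 0.158, 0.689, -0.156]
force: [0.9, 0.8, -2.8]
finger_gap: 0.0122
```

```bash
python3 - <<'E'
from h import *
plan(.599,.1583,0.070,-4.2,1)
E
```

```text
t 27.43 tcp [0.5999 0.1593 0.07  ] yaw 64.3 j7 0.61 gap 0.0122 F [ 0.9  0.8 -2.8]
 total shift cm(tool) [-0.01 -0.13 -0.03] turn deg [68.5 -0.1 -0.2]
 shift in final tool frame [-0.   -0.08  0.11]
```

Gripped at 12.2 mm and turning smoothly with low force.

Request:
jog_arm:
  commands: [0.8,0,0,0,7,0,0,0.8,0,0,0,7,0,0,0.8,0,0,0,7,0,0,0.8,0,0,0,7,0,0,0.8,0,0,0,7,0,0,0.8,0,0,0,7,0,0,0.8,0,0,0,7,0,0,0.8,0,0,0,7,0,0,0.8,0,0,0,6,0,0,0.8,0,0,0,0,0,0]

```text
time_s: 28.68
ee_pos: [0.6008, 0.16, 0.07]
tool_rot: [0.509, 0.493, 0.509, -0.489]
force: [1.7, 0.3, -0.8]
finger_gap: 0.0124
```

```bash
python3 - <<'E'
from h import *
plan(.599,.1583,0.070,-4.2,1);print(get_state()["wrist_torque"])
E
```

```text
t 28.68 tcp [0.6008 0.16   0.07  ] yaw 2.0 j7 -0.28 gap 0.0124 F [ 1.7  0.3 -0.8]
 total shift cm(tool) [-0.   -0.19  0.16] turn deg [ 6.2 -0.2 -0.2]
 shift in final tool frame [-0.   -0.17  0.18]
[-0.20235478  0.00752531 -0.04550795]
```

Request:
jog_arm:
  commands: [0.8,0,-0.1,0.1,5,0,0,0.8,0,0,0,3,0,0,0.8,0,0,0,2,0,0,0.8,0,0,0,0,0,0]

```text
time_s: 29.18
ee_pos: [0.601, 0.1604, 0.07]
tool_rot: [0.468, 0.533, 0.468, -0.527]
force: [1.9, 2.0, -1.9]
finger_gap: 0.0122
```

```bash
python3 - <<'E'
from h import *
plan(.599,.1583,0.070,-4.2,1);print(get_state()["wrist_torque"])
E
```

```text
t 29.18 tcp [0.601  0.1604 0.07  ] yaw -7.1 j7 -0.41 gap 0.0122 F [ 1.9  2.  -1.9]
 total shift cm(tool) [ 0.   -0.17  0.23] turn deg [-2.9 -0.3 -0.3]
 shift in final tool frame [ 0.   -0.18  0.22]
[ 0.11861577 -0.079263    0.89218268]
```

The left clamp is against its stop (0.9 Nm). Releasing, rising and going to the right clamp.

Request:
jog_arm:
  commands: [4,0,0,0,0,0,0,4,0,0,0,0,0,0,4,0,0,0,0,0,0,4,-2.5,0,0,0,0,0,4,-4,0,0,0,0,0,4,0,-0.2,4.3,-10,0,0,4,0,-0.5,4.3,-10,0,0,4,0,0,0,-10,0,0,4,0,0,0,-10,0,0,4,0,0,0,-10,0,0,4,0,0,0,-10,0,0,4,0,0,0,-10,0,0,4,0,0,0,-9,0,0,4,0,0,0,0,0,0]

```text
time_s: 30.92
ee_pos: [0.5906, 0.0692, 0.139]
tool_rot: [0.703, 0.102, 0.697, -0.097]
force: [-0.2, 0.0, -1.2]
finger_gap: 0.0399
```

```bash
python3 - <<'E'
from h import *
plan(.5933,.074,0.13,82,1)
cam("wrist","w17.png")
E
```

```text
t 30.93 tcp [0.5906 0.0692 0.139 ] yaw 73.7 j7 0.96 gap 0.0399 F [-0.2  0.  -1.2]
 total shift cm(tool) [0.9  0.53 0.12] turn deg [-8.3  0.4 -0.4]
 shift in final tool frame [0.9  0.51 0.2 ]
```

View pics/w17.png

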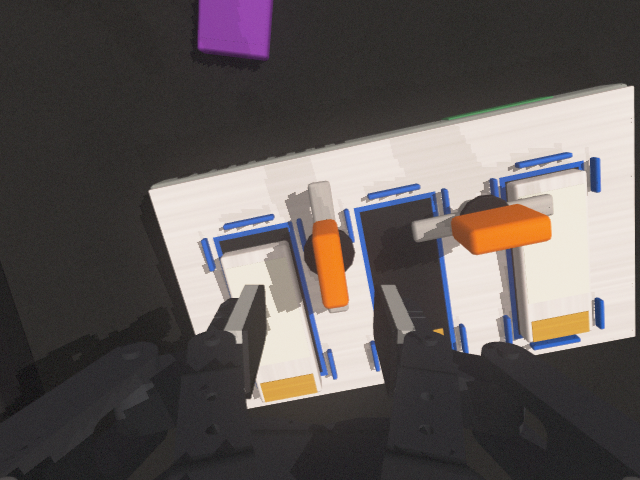

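The left clamp's bar lies across pack 2 as intended. Aligning on the right grip, now at (330,265).

Request:
jog_arm:
  commands: [4,0,0.5,0.2,-8.3,0.4,-0.4,4,0,0,0,0,0,0,4,2,0,0,0,0,0,4,1.5,0,0,0,0,0,4,0,0,0,0,0,0]

```text
time_s: 31.6
ee_pos: [0.5928, 0.0724, 0.1008]
tool_rot: [0.705, 0.053, 0.706, -0.054]
force: [-0.3, -0.5, 0.5]
finger_gap: 0.0401
```

```bash
python3 - <<'E'
from h import *
plan(.5933,.074,0.07,82,1)
cam("wrist","w18.png")
E
```

```text
t 31.6 tcp [0.5928 0.0724 0.1008] yaw 81.4 j7 1.04 gap 0.0401 F [-0.3 -0.5  0.5]
 total shift cm(tool) [3.07 0.17 0.03] turn deg [-0.6 -0.1  0.1]
 shift in final tool frame [3.08 0.16 0.03]
```

View pics/w18.png

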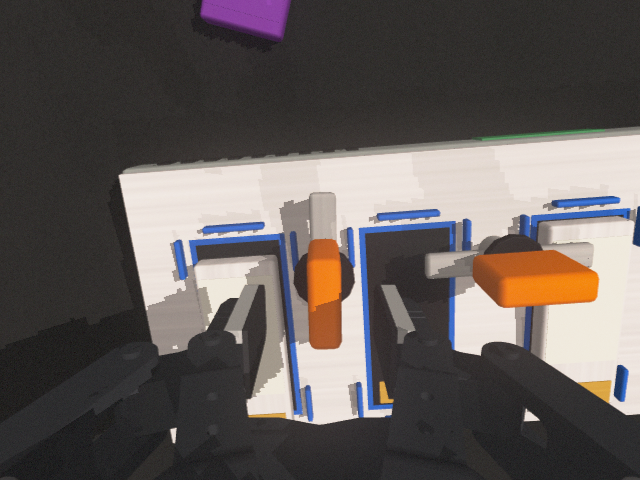

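Request:
jog_arm:
  commands: [4,1.1,0.16,0,-0.6,0,0,4,1.1,0,0,0,0,0,4,0.8,0,0,0,0,0,4,0,0,0,0,0,0,0.8,0,0,0,0,0,0,0.8,0,0,0,0,0,0,0.8,0,0,0,0,0,0,0.8,0,0,0,0,0,0,0.8,0,0,0,0,0,0,0.8,0,0,0,0,0,0]

```text
time_s: 32.9
ee_pos: [0.5939, 0.0742, 0.0698]
tool_rot: [0.706, 0.049, 0.705, -0.05]
force: [0.9, 0.6, -1.8]
finger_gap: 0.0123
```

```bash
python3 - <<'E'
from h import *
plan(.5933,.074,0.07,-4.2,1)
E
```

```text
t 32.9 tcp [0.5939 0.0742 0.0698] yaw 82.0 j7 1.03 gap 0.0123 F [ 0.9  0.6 -1.8]
 total shift cm(tool) [-0.02 -0.03 -0.05] turn deg [86.2  0.1 -0. ]
 shift in final tool frame [-0.02 -0.05  0.03]
```

Request:
jog_arm:
  commands: [0.8,0,0,0,7,0,0,0.8,0,0,0,7,0,0,0.8,0,0,0,7,0,0,0.8,0,0,0,7,0,0,0.8,0,0,0,7,0,0,0.8,0,0,0,7,0,0,0.8,0,0,0,7,0,0,0.8,0,0,0,7,0,0,0.8,0,0,0,7,0,0,0.8,0,0,0,7,0,0,0.8,0,0,0,7,0,0,0.8,0,0,0,7,0,0,0.8,0,0,0,5,0,0,0.8,0,0,0,0,0,0]

```text
time_s: 34.65
ee_pos: [0.5946, 0.0749, 0.0699]
tool_rot: [-0.461, -0.538, -0.458, 0.538]
force: [0.3, -2.2, -1.1]
finger_gap: 0.0128
```

```bash
python3 - <<'E'
from h import *
plan(.5933,.074,0.07,-4.2,1);print(get_state()["wrist_torque"])
E
```

```text
t 34.65 tcp [0.5946 0.0749 0.0699] yaw -9.0 j7 -0.26 gap 0.0128 F [ 0.3 -2.2 -1.1]
 total shift cm(tool) [-0.01 -0.12  0.11] turn deg [-4.8  0.2 -0.2]
 shift in final tool frame [-0.01 -0.13  0.1 ]
[-0.40168717  0.03090101  2.0587704 ]
```

The right clamp is at its stop too. Releasing and checking.

Request:
jog_arm:
  commands: [4,0,0,0,-4,0,0,4,0,0,0,0,0,0,4,0,0,0,0,0,0,4,-2.5,0,0,0,0,0,4,-4,0,0,0,0,0,4,-4,0,0,0,0,0,0,0,-2,4,0,0,0,0,0,-2,5,0,0,0,0,0,-2,5,0,0,0,0,0,0,0,0,0,0]

```text
time_s: 35.9
ee_pos: [0.5208, -0.0609, 0.1797]
tool_rot: [0.476, 0.526, 0.474, -0.522]
force: [0.2, 0.6, 0.0]
finger_gap: 0.0
```

```bash
python3 - <<'E'
from h import *
cam("wrist","w19.png")
c=cam("top","top19.png")
cv2.imwrite("pics/top19z.png",cv2.resize(c["frame"][100:280,190:480],None,fx=2.7,fy=2.7,interpolation=cv2.INTER_CUBIC))
plan(.573,-.195,0.15,-4.2,1)
E
```

```text
t 36.0 tcp [ 0.5228 -0.0567  0.1798] yaw -5.2 j7 0.02 gap 0.0002 F [0.8 0.3 0.5]
 total shift cm(tool) [ 2.97  6.24 13.33] turn deg [-1.  -0.2 -0.5]
 shift in final tool frame [ 2.98  6.02 13.43]
```

View pics/w19.png

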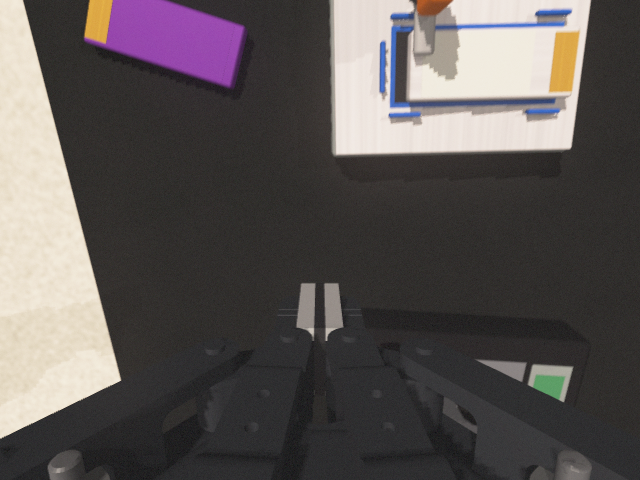

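View pics/top19z.png

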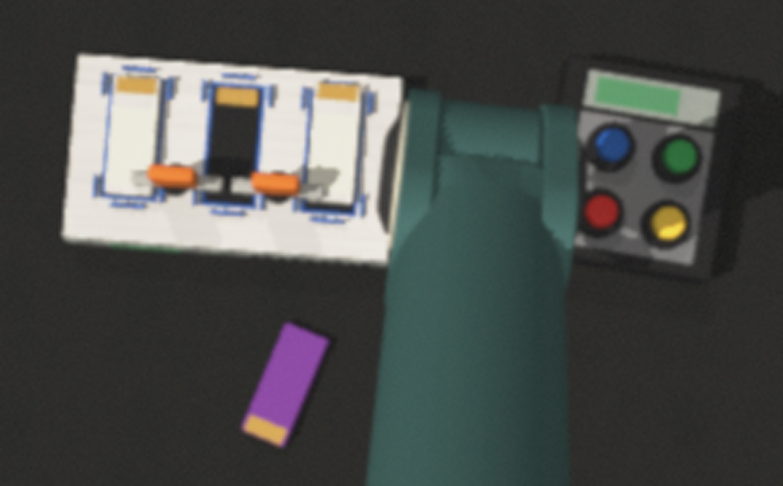

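Both clamps are locked. Pack 1 in bay 0 now sits a bit toward the far end, with a black gap at its near end. That looks like the announced knock, so I'll measure it.

```bash
python3 - <<'E'
from h import *
c=cam("wrist")
print("gold z.042");blobs(c,(12,90,90),(25,255,255),100,0.042,(300,0,640,160))
print("white pack top");blobs(c,(18,5,150),(40,70,255),300,0.042,(400,15,580,105))
print("blue rails");blobs(c,(105,120,60),(125,255,255),30,0.033,(300,0,640,160))
cv2.imwrite("pics/w20z.png",cv2.resize(c["frame"][0:170,320:620],None,fx=2.6,fy=2.6,interpolation=cv2.INTER_CUBIC))
E
```

```text
gold z.042
{'uv': [559.3, 71.9], 'cen': [676.7, 24.2], 'size': [14.1, 33.8], 'long_deg': 85.7, 'centroid': [676.8, 24.6]}
{'uv': [437.9, 4.8], 'cen': [603.2, 67.5], 'size': [5.8, 16.3], 'long_deg': -5.1, 'centroid': [604.2, 67.8]}
white pack top
{'uv': [477.2, 74.6], 'cen': [625.1, 28.6], 'size': [35.7, 66.0], 'long_deg': -5.1, 'centroid': [627.3, 27.6]}
blue rails
{'uv': [401.4, 123.0], 'cen': [582.0, 3.3], 'size': [2.1, 19.3], 'long_deg': -2.6, 'centroid': [582.3, 3.3]}
{'uv': [538.2, 120.5], 'cen': [669.9, -3.1], 'size': [1.9, 20.7], 'long_deg': -5.2, 'centroid': [669.9, -3.1]}
{'uv': [537.1, 110.8], 'cen': [667.5, 3.3], 'size': [1.8, 18.6], 'long_deg': -5.2, 'centroid': [669.0, 2.9]}
{'uv': [379.2, 77.0], 'cen': [569.7, 33.0], 'size': [2.9, 28.7], 'long_deg': 85.5, 'centroid': [569.6, 32.3]}
{'uv': [392.7, 73.9], 'cen': [581.0, 31.6], 'size': [12.5, 46.4], 'long_deg': 85.5, 'centroid': [578.0, 33.4]}
{'uv': [500.3, 35.8], 'cen': [642.0, 49.5], 'size': [2.3, 77.2], 'long_deg': -4.4, 'centroid': [644.5, 49.3]}
{'uv': [398.8, 25.5], 'cen': [582.8, 60.8], 'size': [2.2, 12.7], 'long_deg': -5.1, 'centroid': [582.9, 60.5]}
{'uv': [549.3, 23.0], 'cen': [673.9, 53.8], 'size': [2.2, 20.6], 'long_deg': -5.1, 'centroid': [674.1, 53.8]}
```

View pics/w20z.png

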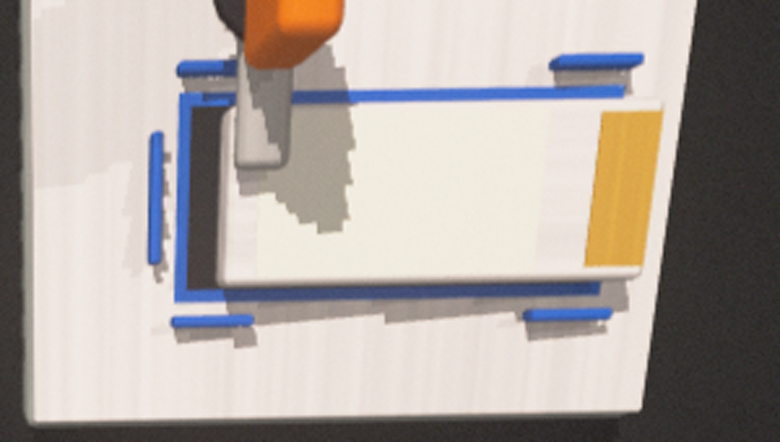

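The pack slid 7 mm to the far rail, within the 12 mm limit, and is flat and square. I'll carry on to the keys and can centre it after unclamping. Now looking at the console.

Request:
jog_arm:
  commands: [0,-1,1.2,5,-1,0,-0.5,0,-1,1.2,5,0,0,0,0,-1,1.2,5,0,0,0,0,-1,1.2,5,0,0,0,0,0,0,0,0,0,0]

```text
time_s: 36.67
ee_pos: [0.5646, -0.2542, 0.2187]
tool_rot: [0.485, 0.516, 0.488, -0.511]
force: [-0.4, 0.4, -0.0]
finger_gap: 0.0004
```

```bash
python3 - <<'E'
from h import *
c=cam("wrist","w21.png")
for n,lo,hi in (("r",(0,150,90),(8,255,255)),("b",(105,130,70),(125,255,255)),("y",(22,120,120),(35,255,255)),("g",(55,120,60),(85,255,255))):
    print(n);blobs(c,lo,hi,150,0.055,(100,0,600,330))
plan(.573,-.195,0.12,-4.2,1)
E
```

```text
r
{'uv': [328.4, 129.2], 'cen': [574.1, -193.0], 'size': [25.3, 26.5], 'long_deg': 86.9, 'centroid': [574.1, -193.0]}
b
{'uv': [409.9, 138.9], 'cen': [629.8, -202.7], 'size': [26.1, 26.9], 'long_deg': 89.5, 'centroid': [629.7, -202.4]}
y
{'uv': [318.9, 209.9], 'cen': [564.6, -249.0], 'size': [24.5, 26.3], 'long_deg': 86.9, 'centroid': [564.5, -248.7]}
g
{'uv': [396.5, 218.5], 'cen': [620.2, -258.2], 'size': [25.3, 27.6], 'long_deg': 89.0, 'centroid': [620.1, -258.0]}
t 36.73 tcp [ 0.5646 -0.2508  0.2179] yaw -2.9 j7 0.41 gap 0.0001 F [ 0.5  0.5 -0.3]
 total shift cm(tool) [ 9.85  0.56 -5.51] turn deg [ 1.3 -0.6  0. ]
 shift in final tool frame [ 9.79  0.43 -5.62]
```

View pics/w21.png

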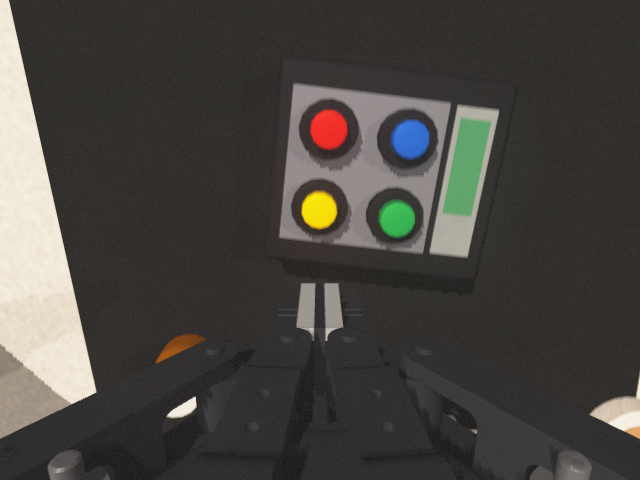

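Red is at (574,-194), blue (630,-204), yellow (564,-249) and green (620,-259) mm; the top and wrist views agree to 2 mm. Moving over red.

Request:
jog_arm:
  commands: [0,2,0.6,-2.9,1.3,-0.6,0,0,3,0,-2.8,0,0,0,0,3,0,0,0,0,0,0,2,0,0,0,0,0,0,0,0,0,0,0,0]

```text
time_s: 37.35
ee_pos: [0.5775, -0.176, 0.1136]
tool_rot: [0.483, 0.515, 0.488, -0.512]
force: [0.8, 0.4, 1.1]
finger_gap: -0.0001
```

```bash
python3 - <<'E'
from h import *
plan(.5739,-.1938,0.08,-4.2,1)
E
```

```text
t 37.35 tcp [ 0.5775 -0.176   0.1136] yaw -3.2 j7 0.3 gap -0.0001 F [0.8 0.4 1.1]
 total shift cm(tool) [ 3.35 -0.25  1.82] turn deg [ 1.  -0.4  0.1]
 shift in final tool frame [ 3.36 -0.23  1.8 ]
```

Request:
jog_arm:
  commands: [0,0.5,-0.25,1.8,1,-0.4,0,0,1,0,0,0,0,0,0,1,0,0,0,0,0,0,0,0,0,0,0,0]

```text
time_s: 37.85
ee_pos: [0.5751, -0.1939, 0.0888]
tool_rot: [0.481, 0.518, 0.481, -0.518]
force: [-0.0, -0.3, 0.3]
finger_gap: 0.0003
```

```bash
python3 - <<'E'
from h import *
plan(.5739,-.1938,0.08,-4.2,1)
c=cam("wrist","w22.png")
E
```

```text
t 37.85 tcp [ 0.5751 -0.1939  0.0888] yaw -4.2 j7 0.31 gap 0.0003 F [-0.  -0.3  0.3]
 total shift cm(tool) [ 0.88 -0.12 -0.  ] turn deg [-0. -0. -0.]
 shift in final tool frame [ 0.88 -0.12 -0.  ]
```

View pics/w22.png

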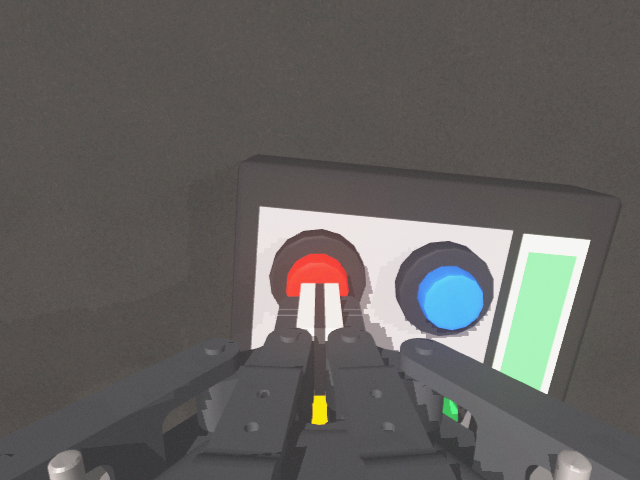

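The tips are over the red cap. Going down in small steps while watching the force.

Request:
jog_arm:
  commands: [0,0.6,-0.12,0,0,0,0,0,0.5,0,0,0,0,0,0,0.4,0,0,0,0,0,0,0,0,0,0,0,0]

```text
time_s: 38.4
ee_pos: [0.575, -0.1939, 0.0743]
tool_rot: [0.482, 0.519, 0.48, -0.517]
force: [-1.0, -0.2, 2.4]
finger_gap: -0.0003
```

Request:
jog_arm:
  commands: [0,0.3,0,0,0,0,0,0,0,0,0,0,0,0]

```text
time_s: 38.65
ee_pos: [0.5751, -0.1939, 0.0717]
tool_rot: [0.482, 0.519, 0.48, -0.517]
force: [-1.4, 1.1, 4.4]
finger_gap: 0.0003
```

Request:
jog_arm:
  commands: [0,0.2,0,0,0,0,0,0,0,0,0,0,0,0]

```text
time_s: 38.9
ee_pos: [0.5751, -0.1939, 0.0703]
tool_rot: [0.482, 0.519, 0.48, -0.517]
force: [-1.4, 1.6, 4.6]
finger_gap: 0.0001
```

Request:
jog_arm:
  commands: [0,0.15,0,0,0,0,0,0,0,0,0,0,0,0]

```text
time_s: 39.15
ee_pos: [0.5751, -0.1939, 0.0704]
tool_rot: [0.482, 0.519, 0.481, -0.517]
force: [-2.0, -0.0, 4.4]
finger_gap: 0.0001
```

Request:
jog_arm:
  commands: [0,0.4,0,0,0,0,0,0,0.2,0,0,0,0,0,0,0,0,0,0,0,0]

```text
time_s: 39.52
ee_pos: [0.5753, -0.194, 0.0708]
tool_rot: [0.482, 0.52, 0.481, -0.516]
force: [-2.2, 0.9, 3.3]
finger_gap: -0.0001
```

```bash
python3 - <<'E'
from h import *
plan(.5739,-.1938,0.08,-4.2,1)
c=cam("wrist","w23.png")
E
```

```text
t 39.52 tcp [ 0.5753 -0.194   0.0708] yaw -4.2 j7 0.32 gap -0.0001 F [-2.2  0.9  3.3]
 total shift cm(tool) [-0.92 -0.13 -0.01] turn deg [-0.  -0.1 -0.2]
 shift in final tool frame [-0.92 -0.14 -0.01]
```

View pics/w23.png

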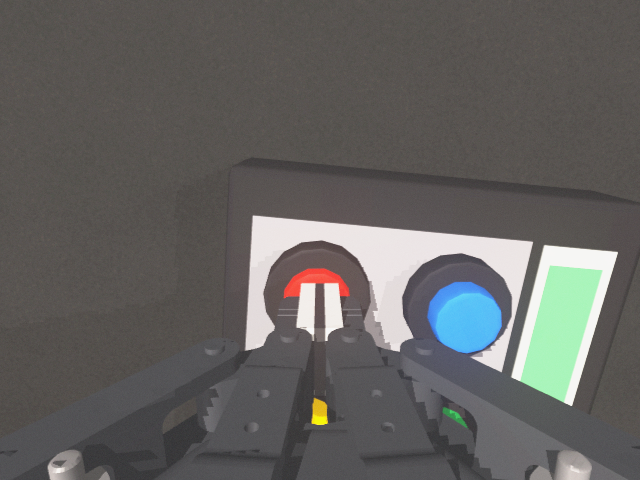

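Request:
jog_arm:
  commands: [0,0.6,-0.1,0,0,0,0.1,0,0.8,0,0,0,0,0,0,0.8,0,0,0,0,0]

```text
time_s: 39.95
ee_pos: [0.5759, -0.1943, 0.0689]
tool_rot: [0.481, 0.522, 0.481, -0.515]
force: [-24.6, 7.8, 69.3]
finger_gap: -0.0001
```

The force reading jumped to 69 N, so the key is at its hard stop with the TCP at 69 mm. I'll press more gently from here. Lifting and going to blue.

Request:
jog_arm:
  commands: [0,-1,0,0,0,0,0,0,-1.5,0,0,0,0,0,0,0,0,0,0,0,0]

```text
time_s: 40.33
ee_pos: [0.5769, -0.1948, 0.0976]
tool_rot: [0.483, 0.523, 0.48, -0.514]
force: [0.3, -0.4, -0.4]
finger_gap: 0.0002
```

```bash
python3 - <<'E'
from h import *
plan(.6295,-.2036,0.09,-4.2,1)
E
```

```text
t 40.33 tcp [ 0.5769 -0.1948  0.0976] yaw -4.3 j7 0.32 gap 0.0002 F [ 0.3 -0.4 -0.4]
 total shift cm(tool) [0.82 5.3  0.49] turn deg [-0.1 -0.4 -0.7]
 shift in final tool frame [0.76 5.31 0.49]
```

Request:
jog_arm:
  commands: [0,0,2.7,0.25,0,-0.4,-0.7,0,0,2.6,0.25,0,0,0,0,0,0,0,0,0,0]

```text
time_s: 40.7
ee_pos: [0.6287, -0.2032, 0.0938]
tool_rot: [-0.479, -0.517, -0.483, 0.52]
force: [-0.3, 0.5, 0.3]
finger_gap: -0.0
```

```bash
python3 - <<'E'
from h import *
plan(.6295,-.2036,0.08,-4.2,1)
c=cam("wrist","w24.png")
E
```

```text
t 40.7 tcp [ 0.6287 -0.2032  0.0938] yaw -4.2 j7 0.3 gap -0.0 F [-0.3  0.5  0.3]
 total shift cm(tool) [1.38 0.09 0.03] turn deg [-0.  -0.   0.4]
 shift in final tool frame [1.38 0.08 0.03]
```

View pics/w24.png

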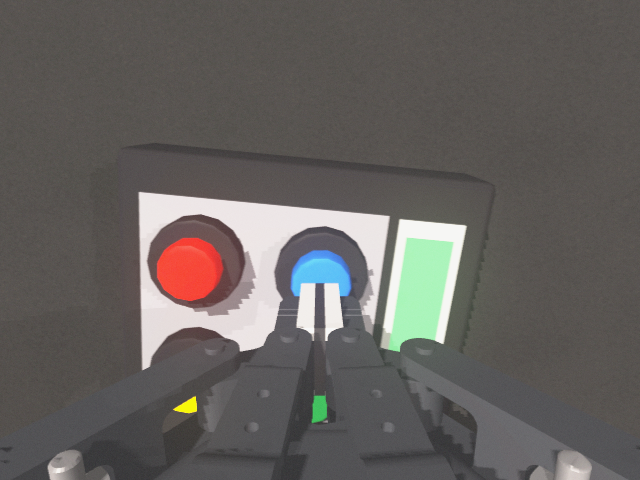

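Red has sprung back and the tips are over blue.

Request:
jog_arm:
  commands: [0,0.7,0.09,0,0,0,0.4,0,0.7,0,0,0,0,0,0,0.5,0,0,0,0,0,0,0.3,0,0,0,0,0,0,0.2,0,0,0,0,0]

```text
time_s: 41.38
ee_pos: [0.626, -0.2029, 0.0699]
tool_rot: [-0.48, -0.518, -0.482, 0.519]
force: [-6.7, 2.2, 20.6]
finger_gap: -0.0001
```

Request:
jog_arm:
  commands: [0,0.2,0,0,0,0,0,0,0.2,0,0,0,0,0]

```text
time_s: 41.62
ee_pos: [0.6259, -0.203, 0.07]
tool_rot: [0.479, 0.519, 0.482, -0.518]
force: [-3.7, 2.0, 12.2]
finger_gap: 0.0001
```

Blue is bottomed (12–20 N). Next is yellow.

Request:
jog_arm:
  commands: [0,-1,0,0,0,0,0,0,-1.5,0,0,0,0,0,0,0,-2.9,2.1,0,0,0,0,0,-2.9,2.1,0,0,0,0,0,0,0,0,0,0]

```text
time_s: 42.25
ee_pos: [0.564, -0.2415, 0.0984]
tool_rot: [0.48, 0.519, 0.482, -0.518]
force: [0.1, -0.4, -0.5]
finger_gap: 0.0003
```

```bash
python3 - <<'E'
from h import *
plan(.5644,-.2493,0.08,-4.2,1)
E
```

```text
t 42.25 tcp [ 0.564  -0.2415  0.0984] yaw -4.3 j7 0.39 gap 0.0003 F [ 0.1 -0.4 -0.5]
 total shift cm(tool) [1.84 0.1  0.77] turn deg [-0.1 -0.1  0. ]
 shift in final tool frame [1.84 0.1  0.77]
```

Request:
jog_arm:
  commands: [0,0.3,0.1,0.77,0,0,0,0,0,0,0,0,0,0]

```text
time_s: 42.5
ee_pos: [0.5659, -0.249, 0.0959]
tool_rot: [0.481, 0.519, 0.482, -0.517]
force: [0.2, -0.5, -0.1]
finger_gap: 0.0004
```

```bash
python3 - <<'E'
from h import *
plan(.5644,-.2493,0.08,-4.2,1)
c=cam("wrist","w25.png")
E
```

```text
t 42.5 tcp [ 0.5659 -0.249   0.0959] yaw -4.2 j7 0.41 gap 0.0004 F [ 0.2 -0.5 -0.1]
 total shift cm(tool) [ 1.59 -0.15  0.04] turn deg [ 0.  -0.1 -0.1]
 shift in final tool frame [ 1.59 -0.15  0.04]
```

View pics/w25.png

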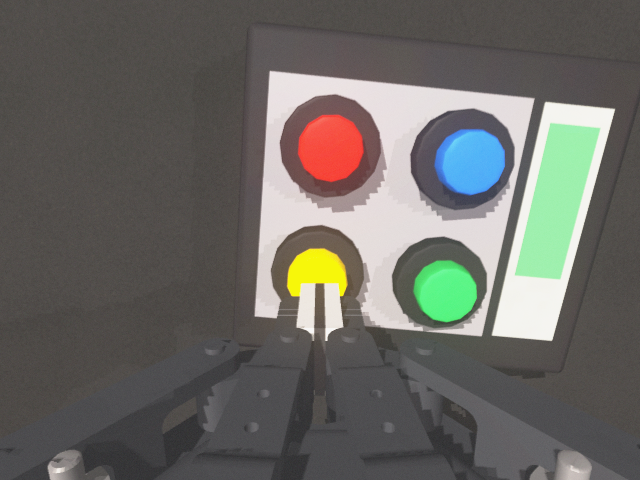

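All the keys are up and the tips are over yellow.

Request:
jog_arm:
  commands: [0,0.8,-0.1,0,0,0,0,0,0.8,0,0,0,0,0,0,0.5,0,0,0,0,0,0,0.3,0,0,0,0,0,0,0.2,0,0,0,0,0]

```text
time_s: 43.18
ee_pos: [0.5665, -0.2467, 0.0698]
tool_rot: [0.482, 0.518, 0.483, -0.516]
force: [-7.3, 3.9, 25.3]
finger_gap: -0.0
```

Request:
jog_arm:
  commands: [0,0.2,0,0,0,0,0,0,0.2,0,0,0,0,0]

```text
time_s: 43.42
ee_pos: [0.5665, -0.2467, 0.0699]
tool_rot: [0.481, 0.519, 0.483, -0.516]
force: [-5.9, 3.6, 16.2]
finger_gap: -0.0
```

Yellow is bottomed. Next is green.

Request:
jog_arm:
  commands: [0,-1,0,0,0,0,0,0,-1.5,0,0,0,0,0,0,0,2.6,0.8,0,0,0,0,0,2.6,0.8,0,0,0,0,0,0,0,0,0,0]

```text
time_s: 44.05
ee_pos: [0.619, -0.2667, 0.0983]
tool_rot: [0.482, 0.519, 0.483, -0.515]
force: [0.3, 0.0, -0.1]
finger_gap: -0.0
```

```bash
python3 - <<'E'
from h import *
plan(.6197,-.2592,0.08,-4.2,1)
c=cam("wrist","w26.png")
E
```

```text
t 44.05 tcp [ 0.619  -0.2667  0.0983] yaw -4.0 j7 0.4 gap -0.0 F [ 0.3  0.  -0.1]
 total shift cm(tool) [ 1.84  0.02 -0.75] turn deg [ 0.2 -0.3 -0.2]
 shift in final tool frame [ 1.83  0.02 -0.76]
```

View pics/w26.png

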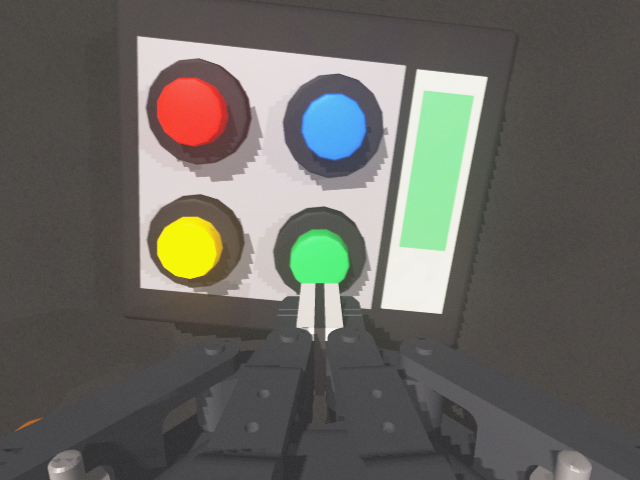

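Request:
jog_arm:
  commands: [0,0.3,0,-0.75,0.2,-0.3,-0.2,0,0.8,0,0,0,0,0,0,0.6,0,0,0,0,0,0,0,0,0,0,0,0]

```text
time_s: 44.6
ee_pos: [0.6156, -0.2568, 0.0793]
tool_rot: [-0.48, -0.517, -0.483, 0.519]
force: [-0.6, -0.9, 0.1]
finger_gap: 0.0001
```

Request:
jog_arm:
  commands: [0,0.5,0,0,0,0,0,0,0.3,0,0,0,0,0,0,0.2,0,0,0,0,0,0,0.2,0,0,0,0,0]

```text
time_s: 45.1
ee_pos: [0.6161, -0.2572, 0.0698]
tool_rot: [-0.48, -0.518, -0.483, 0.519]
force: [-7.0, 3.4, 21.0]
finger_gap: 0.0
```

Green is bottomed as well. Lifting and returning to the right clamp.

Request:
jog_arm:
  commands: [0,0.2,0,0,0,0,0,0,-1,0,0,0,0,0,0,-3,0,0,0,0,0,0,-4,0,0,0,0,0,4,-1,-0.8,-5,0,0,0,4,0,-0.8,-5.5,0,0,0,4,0,-0.8,-5.5,0,0,0,4,0,-0.8,-5.5,0,0,0,4,0,-0.8,-5.5,0,0,0,4,0,-0.8,-5.5,0,0,0,4,0,0,0,0,0,0]

```text
time_s: 46.48
ee_pos: [0.5931, 0.0778, 0.1636]
tool_rot: [0.48, 0.519, 0.481, -0.519]
force: [-0.0, 0.1, -0.5]
finger_gap: 0.0398
```

```bash
python3 - <<'E'
from h import *
plan(.594,.0745,0.13,-4.2,1)
c=cam("wrist","w27.png")
E
```

```text
t 46.48 tcp [0.5931 0.0778 0.1636] yaw -4.5 j7 -0.19 gap 0.0398 F [-0.   0.1 -0.5]
 total shift cm(tool) [3.36 0.12 0.32] turn deg [-0.3 -0.1  0.1]
 shift in final tool frame [3.36 0.11 0.32]
```

View pics/w27.png

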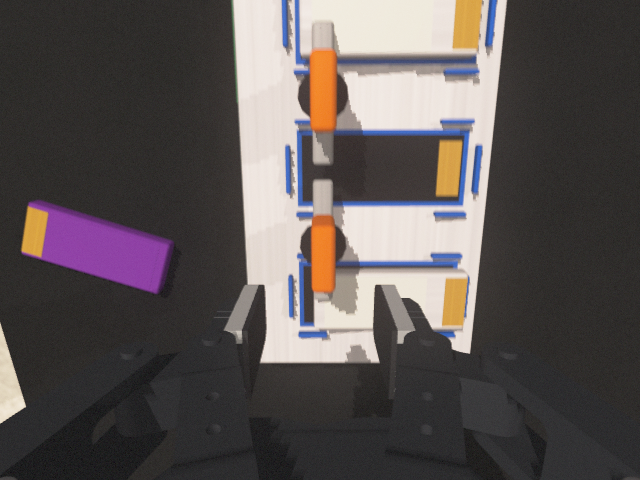

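The right grip is at (323,255), aligned with the jaws. Descending.

Request:
jog_arm:
  commands: [4,1.5,0.12,0.3,-0.3,0,0,4,2.5,0,0,0,0,0,4,2,0,0,0,0,0,4,0,0,0,0,0,0]

```text
time_s: 47.02
ee_pos: [0.5944, 0.062, 0.0993]
tool_rot: [-0.479, -0.519, -0.477, 0.523]
force: [-1.2, -0.9, -0.4]
finger_gap: 0.0397
```

```bash
python3 - <<'E'
from h import *
plan(.594,.0745,0.07,-4.2,1)
c=cam("wrist","w28.png")
E
```

```text
t 47.02 tcp [0.5944 0.062  0.0993] yaw -5.0 j7 -0.17 gap 0.0397 F [-1.2 -0.9 -0.4]
 total shift cm(tool) [ 2.92 -0.14 -1.26] turn deg [-0.8  0.3  0.1]
 shift in final tool frame [ 2.93 -0.13 -1.25]
```

View pics/w28.png

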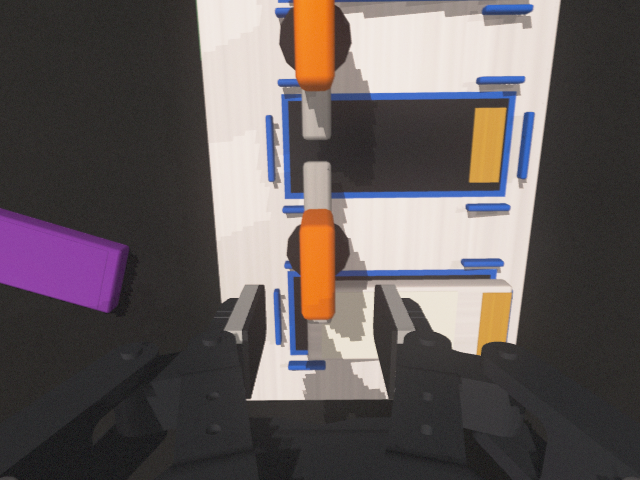

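Request:
jog_arm:
  commands: [4,0.3,-0.14,-1.25,-0.8,0.3,0,4,0.8,0,0,0,0,0,4,0,0,0,0,0,0]

```text
time_s: 47.45
ee_pos: [0.596, 0.0744, 0.09]
tool_rot: [0.482, 0.519, 0.481, -0.517]
force: [0.2, 0.8, 0.2]
finger_gap: 0.0396
```

```bash
python3 - <<'E'
from h import *
plan(.594,.0745,0.07,-4.2,1)
E
```

```text
t 47.45 tcp [0.596  0.0744 0.09  ] yaw -4.2 j7 -0.17 gap 0.0396 F [0.2 0.8 0.2]
 total shift cm(tool) [ 2.   -0.2   0.01] turn deg [-0.  -0.1 -0.2]
 shift in final tool frame [ 2.   -0.2   0.01]
```

Request:
jog_arm:
  commands: [4,0.7,-0.2,0,0,0,-0.2,4,0.7,0,0,0,0,0,4,0.5,0,0,0,0,0,4,0,0,0,0,0,0,0.8,0,0,0,0,0,0,0.8,0,0,0,0,0,0,0.8,0,0,0,0,0,0,0.8,0,0,0,0,0,0,0.8,0,0,0,0,0,0,0.8,0,0,0,0,0,0]

```text
time_s: 48.7
ee_pos: [0.5945, 0.0746, 0.0701]
tool_rot: [0.481, 0.519, 0.482, -0.517]
force: [0.9, 0.5, -1.0]
finger_gap: 0.0124
```

```bash
python3 - <<'E'
from h import *
plan(.594,.0745,0.07,85.8,1)
E
```

```text
t 48.7 tcp [0.5945 0.0746 0.0701] yaw -4.2 j7 -0.16 gap 0.0124 F [ 0.9  0.5 -1. ]
 total shift cm(tool) [ 0.01 -0.05  0.02] turn deg [-90.   -0.   -0.1]
 shift in final tool frame [ 0.01 -0.02 -0.05]
```

Request:
jog_arm:
  commands: [0.8,0,0,0,-7,0,0,0.8,0,0,0,-7,0,0,0.8,0,0,0,-7,0,0,0.8,0,0,0,-7,0,0,0.8,0,0,0,-7,0,0,0.8,0,0,0,-7,0,0,0.8,0,0,0,-7,0,0,0.8,0,0,0,-7,0,0,0.8,0,0,0,-7,0,0,0.8,0,0,0,-7,0,0,0.8,0,0,0,-7,0,0,0.8,0,0,0,-7,0,0,0.8,0,0,0,-4,0,0,0.8,0,0,0,0,0,0]

```text
time_s: 50.45
ee_pos: [0.5941, 0.074, 0.0701]
tool_rot: [0.707, 0.022, 0.707, -0.021]
force: [0.3, 1.8, -0.7]
finger_gap: 0.0123
```

```bash
python3 - <<'E'
from h import *
plan(.594,.0745,0.07,85.8,1);print(get_state()["wrist_torque"])
E
```

```text
t 50.45 tcp [0.5941 0.074  0.0701] yaw 86.5 j7 1.12 gap 0.0123 F [ 0.3  1.8 -0.7]
 total shift cm(tool) [ 0.01  0.05 -0.01] turn deg [ 0.7 -0.  -0.1]
 shift in final tool frame [ 0.01  0.05 -0.01]
[ 0.12118617 -0.10850676 -0.55481224]
```

The right clamp is back at its open stop. On to the left clamp.

Request:
jog_arm:
  commands: [4,0,0,0,0,0,0,4,0,0,0,0,0,0,4,0,0,0,0,0,0,4,-2.5,0,0,0,0,0,4,-3.5,0,0,0,0,0,4,0,4.2,0.9,0,0,0,4,0,4.2,0.6,0,0,0,4,0,0,0,10,0,0,4,0,0,0,10,0,0,4,0,0,0,10,0,0,4,0,0,0,10,0,0,4,0,0,0,10,0,0,4,0,0,0,10,0,0,4,0,0,0,10,0,0,4,0,0,0,10,0,0,4,0,0,0,10,0,0,4,0,0,0,0,0,0]

```text
time_s: 52.58
ee_pos: [0.6142, 0.1601, 0.133]
tool_rot: [-0.472, -0.527, -0.471, 0.527]
force: [0.2, -0.4, 0.1]
finger_gap: 0.0396
```

```bash
python3 - <<'E'
from h import *
plan(.6005,.1593,0.1,-4.2,1)
E
```

```text
t 52.58 tcp [0.6142 0.1601 0.133 ] yaw -6.4 j7 -0.37 gap 0.0396 F [ 0.2 -0.4  0.1]
 total shift cm(tool) [ 3.3  -1.36  0.23] turn deg [-2.2  0.1 -0. ]
 shift in final tool frame [ 3.3  -1.36  0.18]
```

Request:
jog_arm:
  commands: [4,0.5,-1.36,0.2,-2.2,0.1,0,4,1.3,0,0,0,0,0,4,1.2,0,0,0,0,0,4,0,0,0,0,0,0]

```text
time_s: 53.08
ee_pos: [0.5985, 0.1595, 0.1002]
tool_rot: [-0.483, -0.516, -0.484, 0.516]
force: [0.5, -0.5, -0.5]
finger_gap: 0.0402
```

```bash
python3 - <<'E'
from h import *
plan(.6005,.1593,0.07,-4.2,1)
cam("wrist","w29.png")
E
```

```text
t 53.08 tcp [0.5985 0.1595 0.1002] yaw -3.7 j7 -0.34 gap 0.0402 F [ 0.5 -0.5 -0.5]
 total shift cm(tool) [3.02 0.21 0.01] turn deg [ 0.5 -0.   0.1]
 shift in final tool frame [3.02 0.2  0.  ]
```

View pics/w29.png

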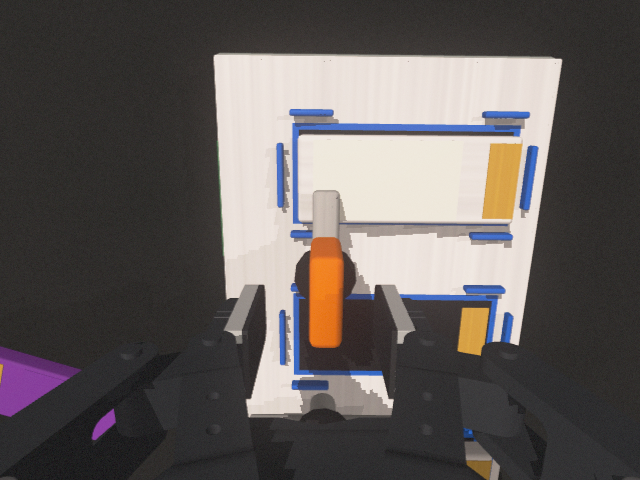

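The pack in bay 2 is well centred. The grip is at (326,292), needing 2 mm of correction.

Request:
jog_arm:
  commands: [4,1,0.2,0,0.5,0,0,4,1,0,0,0,0,0,4,0.9,0,0,0,0,0,4,0,0,0,0,0,0,0.8,0,0,0,0,0,0,0.8,0,0,0,0,0,0,0.8,0,0,0,0,0,0,0.8,0,0,0,0,0,0,0.8,0,0,0,0,0,0,0.8,0,0,0,0,0,0]

```text
time_s: 54.38
ee_pos: [0.6011, 0.1594, 0.0699]
tool_rot: [0.481, 0.518, 0.482, -0.518]
force: [-1.3, 0.4, -1.9]
finger_gap: 0.0125
```

Request:
jog_arm:
  commands: [0.8,0,0,0,-7,0,0,0.8,0,0,0,-7,0,0,0.8,0,0,0,-7,0,0,0.8,0,0,0,-7,0,0,0.8,0,0,0,-7,0,0,0.8,0,0,0,-7,0,0,0.8,0,0,0,-7,0,0,0.8,0,0,0,-7,0,0,0.8,0,0,0,-7,0,0,0.8,0,0,0,-7,0,0,0.8,0,0,0,-7,0,0,0.8,0,0,0,-7,0,0,0.8,0,0,0,-4,0,0,0.8,0,0,0,0,0,0]

```text
time_s: 56.12
ee_pos: [0.6004, 0.159, 0.0699]
tool_rot: [0.706, 0.023, 0.708, -0.022]
force: [-0.3, 1.0, -1.2]
finger_gap: 0.0125
```

```bash
python3 - <<'E'
from h import *
plan(.6005,.1593,0.07,85.8,1);print(get_state()["wrist_torque"])
E
```

```text
t 56.12 tcp [0.6004 0.159  0.0699] yaw 86.4 j7 0.95 gap 0.0125 F [-0.3  1.  -1.2]
 total shift cm(tool) [-0.01  0.04  0.01] turn deg [ 0.6 -0.2 -0.1]
 shift in final tool frame [-0.01  0.04  0.01]
[ 0.23309293  0.19082911 -0.54866164]
```

Both clamps are open. I'll back off upward and toward the robot to look.

Request:
jog_arm:
  commands: [4,0,0,0,0,0,0,4,0,0,0,0,0,0,4,0,0,0,0,0,0,4,-2.5,0,0,0,0,0,4,-4,0,0,0,0,0,4,-4,0,0,0,0,0,4,-3,3,-4,0,0,0,4,0,3,-5,0,0,0,4,0,3,-5,0,0,0,4,0,0,0,0,0,0]

```text
time_s: 57.38
ee_pos: [0.4654, 0.2606, 0.2112]
tool_rot: [0.708, 0.024, 0.705, -0.022]
force: [0.3, -0.4, 0.3]
finger_gap: 0.0403
```

```bash
python3 - <<'E'
from h import *
c=cam("top","top30.png")
cv2.imwrite("pics/top30z.png",cv2.resize(c["frame"][100:220,200:350],None,fx=5,fy=5,interpolation=cv2.INTER_CUBIC))
cv2.imwrite("pics/side30.png",cam("side")["frame"])
print("gold@42");blobs(c,(12,90,100),(25,255,255),8,0.042,(210,115,340,150))
print("label");blobs(c,(18,5,150),(40,60,255),200,0.042,(215,120,345,200))
plan(.5,.2,.2)
E
```

```text
gold@42
{'uv': [277.7, 135.8], 'cen': [670.7, 107.7], 'size': [13.7, 34.2], 'long_deg': 90.0, 'centroid': [671.1, 107.3]}
{'uv': [314.6, 133.6], 'cen': [676.4, 22.5], 'size': [11.4, 31.8], 'long_deg': 90.0, 'centroid': [676.2, 23.4]}
{'uv': [240.5, 131.2], 'cen': [681.0, 193.1], 'size': [11.5, 31.9], 'long_deg': 90.0, 'centroid': [681.7, 191.9]}
label
{'uv': [238.9, 153.0], 'cen': [632.4, 195.7], 'size': [39.0, 84.3], 'long_deg': -4.2, 'centroid': [631.9, 195.3]}
{'uv': [321.2, 158.3], 'cen': [614.5, 11.3], 'size': [72.2, 151.1], 'long_deg': -5.4, 'centroid': [619.9, 8.2]}
{'uv': [251.2, 157.5], 'cen': [622.2, 142.7], 'size': [156.2, 211.5], 'long_deg': 85.7, 'centroid': [621.6, 167.1]}
t 57.48 tcp [0.4691 0.2574 0.2108] yaw 85.9 j7 0.76 gap 0.0399 F [ 0.2 -0.9  0.6]
 total shift cm(tool) [ 1.09 -5.5   3.48] turn deg [-0.   0.3 -0.1]
 shift in final tool frame [ 1.08 -5.5   3.49]
```

View pics/top30z.png

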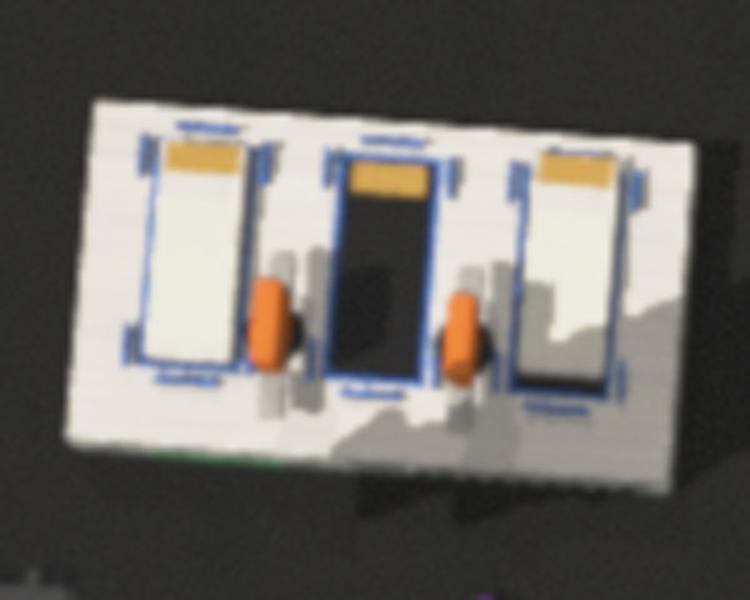

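View pics/side30.png

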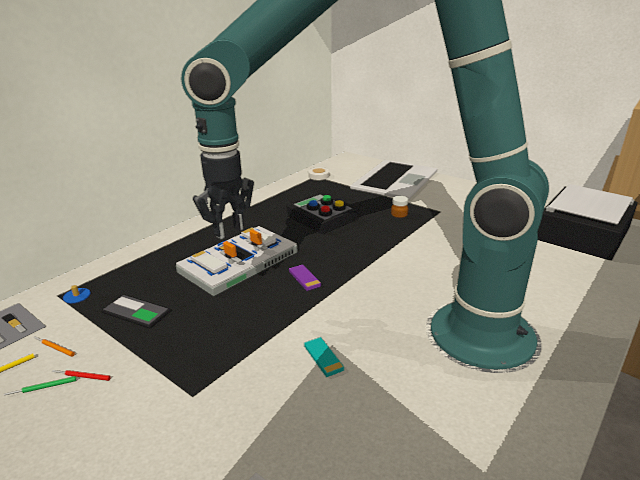

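Clamps are open. Pack 1 lies flat against the far rail, 7–8 mm from its bay centre and inside the 12 mm limit; the rail is still visible beyond its end, so it isn't riding on it. One last look at the keys and bystanders before handing in.

View pics/top30.png

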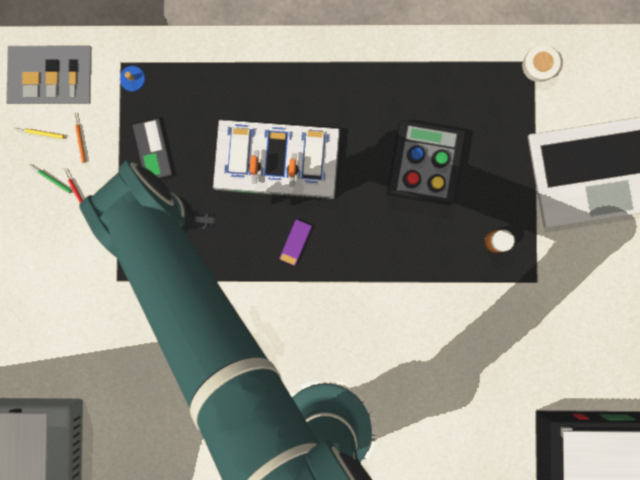

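```bash
python3 - <<'E'
from h import *
c=cam("top")
for n,lo,hi in (("r",(0,150,70),(8,255,255)),("b",(105,130,60),(125,255,255)),("y",(22,120,90),(35,255,255)),("g",(55,120,50),(85,255,255))):
    print(n);blobs(c,lo,hi,20,0.055,(400,140,460,200))
a=cv2.imread("pics/top0.png")
for nm,(x0,y0,x1,y1) in dict(handset=(128,112,178,186),jar=(480,222,520,258)).items():
    print(nm,cv2.absdiff(a,c["frame"])[y0:y1,x0:x1].mean())
E
```

```text
r
{'uv': [412.4, 177.7], 'cen': [573.2, -195.6], 'size': [24.5, 26.9], 'long_deg': -0.1, 'centroid': [573.8, -195.5]}
b
{'uv': [416.6, 153.2], 'cen': [629.3, -205.8], 'size': [26.7, 27.0], 'long_deg': -0.2, 'centroid': [628.8, -205.0]}
y
{'uv': [437.2, 182.1], 'cen': [564.3, -250.0], 'size': [25.2, 25.3], 'long_deg': -44.9, 'centroid': [564.0, -250.5]}
g
{'uv': [441.4, 157.5], 'cen': [619.2, -259.2], 'size': [24.7, 26.7], 'long_deg': -90.0, 'centroid': [619.3, -260.2]}
handset 9.094324324324324
jar 1.9469907407407407
```

The jar and handset are where they were; the handset's picture difference is only the arm overlapping it. All keys look up. Handing in.

```bash
python3 -c "
from plant import *
print(hand_in()); s=get_state(); print(s['time_s'],s['force'])"
```

```text
the job is handed in; nothing more can be done
None
the job is handed in; nothing more can be done
```

The job is done and handed in at about 57 s of the 210 s. `hand_in()` gives no verdict, so everything below comes from my own checks.

**What I did:** Only two packs were there. I laid the right one in bay 0 and the left one in bay 2, gold ends on the gold strips, and left bay 1 empty. I turned both clamps to their end stops, pressed red, blue, yellow and green one at a time to the bottom, then turned both clamps back to their open stops.

**Last checks:**
- **Clamps:** both are fully open, by torque at the stops and in the pictures.
- **Bay 2 pack:** it is centred to about 1–2 mm.
- **Keys:** they look up in the last top view, with the force back at zero after lifting off.
- **Jar and handset:** neither has visibly moved. The arm covered part of the handset in the last top view, so I judged that one from the side view.

**What was off:**
- **Bay 0 pack:** it slid 7–8 mm toward the far rail before I locked the clamps, while the arm was not near it, probably the announced knock. It stayed flat and square and inside the 12 mm limit, so I left it there instead of re-centring it.
- **Red key:** the force reading rose briefly to about 69 N at the end of that press, through the closed fingertips. That is under the 120 N wrist limit. It is over the 40 N limit set for the arm and gripper body, which I took not to apply to the fingers. I pressed the other three more gently, with readings up to about 25 N.

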